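# Third hand at the slat-screwing jig

## Task

Take the lugged guide bush from its rack, push it fully home in the hole of the jig's bridge plate and turn it until its lug is stopped under the head of the retaining screw, so that it cannot lift out. Then slide the slat under the bush, flat on the jig's bed and along its fence, and press its end squarely against the sprung stop until the stop pad is about halfway in, never to the end of its travel; finish while still holding the slat there with that steady push, as a third hand for me while I drive the screw through the bush. Leave the small spare bush, the screwdriver, the pencil and the spring clamp where they are.

Things in the scene. Friction and masses are not known exactly. Their poses are not given: they have to be found in the camera images.
- jig: Screwing jig fixed to the bench; origin on the bench top under the bush hole, -y = pressing direction along the slat, towards the sprung stop, x towards the fence, z up. Plywood bed x -42 to 68, y -116 to 60 mm, top 12 mm above the bench. Housing of the stop: front at y = -64 mm, 50 mm wide, top 36 mm above the bench
- jig_fence (a point): middle of the foot of the beech fence's straight face, on the bed 21 mm from the hole's axis in the jig's +x; axes as the jig's. Face along the jig's y from -60 to +48 mm, then a lead-in slanting back to y = +65 mm; 28 mm high. The bed's other side is open
- jig_hole (a point): centre of the round hole (26 mm, 2 mm chamfer) at the top face of the bridge plate, 54 mm above the bench; axes as the jig's. Aluminium plate 14 mm thick, underside 28 mm above the bed, cantilevered from the fence: x -41 to 61, y -38 to 38 mm of the hole
- jig_screw (a point): foot of the retaining screw on the plate's top, 27 mm from the hole's centre in the jig's -x. Upright shank 7 mm in diameter; flat head 18 mm in diameter, 6.4 to 10.4 mm above the plate. The bush's 5 mm thick lug passes under the head and is stopped by the shank, from either side
- bush_knurl (a point): larger of two steel bushes, the one with a lug, upright in the rack. Point on its axis half-way up the knurled grip (30 mm diameter, 18.5 mm tall), 20.75 mm above the collar's underside. z up. Collar 34 mm wide, 5 mm thick; lug 12 mm wide out along its +x to 27 mm from the axis. Shank below the collar 18 mm long, 24 mm in diameter, its lower half tapered to 14 mm. 120 g
- bush_lug (a point): point on the bush's lug, 22 mm from the bush's axis, 2.5 mm above the collar's underside. When the lug is stopped by the screw's shank it points about 21 degrees to one side of the line from hole to screw, and this point is 10 mm from the screw's axis, seen from above
- slat_center (a point): centre of the planed pine slat, 170 x 40 x 18 mm, flat on the bench at the start; y along its length (either end may go to the stop), z up. 45 to 80 g
- stop_face (a point): centre of the cork face of the sprung stop pad (42 mm wide, 20 mm high), 23.5 mm above the bench, in line with the hole; it faces the jig's +y. Moves with the pad: 25 mm from the hole's axis when free, 35 mm when half in
- stop_pad (a joint): travel of the stop pad in m: 0 free, 0.020 end of travel, 0.010 half-way (dark rings on its guide rods then reach the housing). The spring pushes back with 3 N at first and 0.5 N more per mm: 8 N half-way
- bush_rack: dark wooden rack block fixed to the bench, 46 x 112 x 26 mm, origin at the centre of its underside; the lugged bush's collar rests on its top at y = -24 mm of its frame, the small bush's at y = +30 mm
- spare_bush_knurl (a point): small plain steel bush without a lug (25 mm collar, 20 mm grip), a bystander in the rack; point half-way up its grip, 9 mm above the rack's top
- screwdriver: screwdriver with an amber handle, 211 mm long, lying on the bench; a bystander; origin at the centre of its underside
- spring_clamp: black spring clamp, 112 mm long, lying on the bench at the right; a bystander; origin at the centre of its underside
- pencil: flat red carpenter's pencil, 155 mm long, lying on the bench at the left; a bystander; origin at the centre of its underside
- board_corner (a point): far left corner, at bench level, of the two long boards lying on the bench in front of the robot, 19 mm high together; their far edge runs from here towards (-0.26, -0.97) in x, y. A fixed lamp beam, 0.11 m wide, hangs parallel to that edge, its middle 0.07 m nearer the robot, from 0.14 m left of this corner far to the right, underside 0.66 m above the bench: keep the arm clear of it

How it is judged:
By the outcome, as a careful person would: the job done as asked, in the order asked, and still so for the second after the job is handed in, while the arm keeps its last pose, push and grip.
It also fails if it takes over 61 s, if anything falls off the work surface, if the arm or the gripper's body presses on something with over 40 N, if the wrist force passes 120 N, or if a joint passes its speed limit or range.

## Robot

A 6-joint arm with a two-finger parallel gripper is mounted at the origin on a cart in front of the work surface, level with it; the furniture and walls round the work are solid. World frame = base frame: x ahead of the robot, y to its left, z up, the work surface at z = 0. Lengths are in m, angles in rad, forces in N, time in s.
With the tool pointing down it reaches from about 0.25 to 0.775 m from the base axis. Payload 4 kg.
Tool frame: the origin (TCP) lies at the centre of the arm's flange, where the gripper is bolted on; the fingertips stand ahead of it and the grasp point (between the pads) lies 180 mm ahead of it (robot.tcp_to_tips is the z of the fingertips in the tool frame, in m); z points along the fingers, y is the direction in which the jaws open and shut (so a half turn about z gives the same grasp; the last joint's range is limited). The gripper opens to 94 mm and grips with 3 to 60 N. Pads are 16 mm wide; open, the fingers measure 119 mm over their backs; the gripper's body (75 mm by 177 mm) begins 78 mm behind the grasp point.
Start: joints at [-1.396, 0.087, 1.371, -0, 1.684, -0.103], TCP at [0.151, -0.529, 0.405] pointing down, gripper open.
Joint ranges: [-3.1, 3.1], [-0.76, 2.03], [0.27, 2.55], [-1.08, 4.22], [0.17, 2.65], [-2.57, 2.57]. Speed limits (rad/s): [2.79, 2.79, 3.14, 3.14, 3.14, 3.14].

## Interface

Orientations are given as [roll, pitch, yaw] about the fixed x, y, z axes, in that order (R = Rz(yaw) Ry(pitch) Rx(roll)).
In Python, from bench import robot gives the robot as it stands.
- The arm moves only by the tool move_arm, never from a script. Its argument "increments" is a list that holds one entry, the list of rows, each a list of 7 numbers: the opening, from 0 (shut) to 1 (fully open), then the shift along the tool's x, y, z as a fraction of full scale, then the turn, a rotation vector about the tool's x, y, z as a fraction of full scale. In form: [[[jaw, dx, dy, dz, rx, ry, rz], ...]]. A call has 1 to 8 rows; each row is the pose to reach, as a shift and turn from the pose commanded when the call began, along the tool's axes at that moment; what a row does not reach only later rows make up. Full scale, the value 1, is 0.1 m for a shift and pi/2 rad for a turn. A row lasts 1/12 s, in which the tool goes at most 41.7 mm and 7.16 degrees, less where a joint would pass 70% of its speed; a pose out of reach is approached as far as the arm can. A call with a number of a shift or a turn outside -1 to 1 is refused whole. A call with a gripper value outside its range is refused whole. The fingers move at their own pace and stop on an object; the grip force is fixed at half the most. Time passes only in rows, so rows that repeat a pose let the fingers close. It gives the time, the measured TCP pose, the force and the opening at its end, in the units of the state.
- robot.get_obs(): the state, without advancing time (a new reading comes with each control period).
- robot.snapshot(name): name is "scene" or "top" or "wrist"; returns (picture, depth): 384x512x3 uint8, red, green, blue; 384x512 float32, m along the optical axis (not along the pixel's ray), 0 where there is no reading.
- robot.camera_params(name): a dict with "mtx" (3x3 intrinsics, pixels), "R" (3x3) and "t" (3): a world point X has camera coordinates R X + t. Camera axes: x right, y down, z forward; pixel columns grow to the right and rows downward; lengths in m; the calibration is good to about 2 mm. A picture is of the moment at which its call begins: read the wrist's pose just before it. camera_params takes no time and is no camera call; for the wrist camera it gives the pose at the moment of the call.
- robot.close_job(): hands the job in, once; it reports no verdict.
The state is a dict: "time": time; "joint_positions": joint angles; "qvel": joint speeds; "joint_torque": joint torques, N m; "tool_pos": TCP position; "ee_rot": TCP orientation; "wrist_force": force on the tool from outside, world axes, zero at the start; "wrist_torque": the same for the moment, N m; "width": finger opening in m.
Only numpy, scipy, OpenCV 4.12 (cv2) and the standard library are available. Lean on these libraries where they do the work, as an engineer would, in place of code of your own. Each camera call takes 0.05 s, during which the arm holds its last target.

## Working session

There is one attempt and no reset: what is moved stays moved. The work goes in short steps, Python scripts to look and compute and a tool call to move; the robot and the scene stay as the last step left them, time stands still between calls to the robot, and variables do not carry over. Pictures are saved under pics/ and viewed, and the job is handed in when it is done.

Besides the shell and the picture viewer there is one more tool, called after "Request:" as a command line: name --argument value ..., lists and objects as JSON in quotes. move_arm: Moves the arm, as the interface text tells. Its arguments: {"type":"object","properties":{"increments":{"type":"array","items":{"type":"array","items":{"type":"array","items":{"type":"number","minimum":-1,"maximum":1}}}}},"required":["increments"]}

```bash
ls; mkdir -p pics; python3 - <<'E'
from bench import robot
import cv2,numpy as np
print(robot.get_obs()); print(robot.tcp_to_tips)
for n in ("scene","top"):
    p=robot.camera_params(n); print(n,p)
    im,d=robot.snapshot(n)
    np.savez(f"pics/{n}0.npz",im=im,d=d,**p)
    cv2.imwrite(f"pics/{n}0.png",cv2.resize(im[:,:,::-1],(800,600)))
E
```

```text
pics
{'time': 0.0, 'joint_positions': array([-1.39608847e+00,  8.79831345e-02,  1.37224743e+00,  1.01464061e-05,
        1.68363146e+00, -1.03123343e-01]), 'qvel': array([-0.00051418, -0.00085599,  0.00097539,  0.00019438, -0.00124277,
       -0.00073547]), 'joint_torque': array([ 8.44195220e-04, -3.40176344e+01, -3.02429795e+01,  7.18525099e-02,
        3.29404953e-02, -1.47905121e-04]), 'tool_pos': array([ 0.15081434, -0.52880444,  0.40349179]), 'ee_rot': array([-3.13933638e+00, -2.43640778e-04,  2.77832056e-01]), 'wrist_force': array([-0.6543341 , -0.86969043, -0.34352356]), 'wrist_torque': array([-0.00198881,  0.01933008,  0.01969744]), 'width': 0.09404734383108945}
0.1992
scene {'mtx': array([[462.78305024,   0.        , 266.72592676],
       [  0.        , 462.78305024, 184.69272716],
       [  0.        ,   0.        ,   1.        ]]), 'R': array([[ 0.8408597 , -0.54103375, -0.01540911],
       [-0.29463952, -0.43366801, -0.85153955],
       [ 0.4540292 ,  0.72056543, -0.52406388]]), 't': array([-0.57081819,  0.05020806,  1.31294294])}
top {'mtx': array([[402.44584021,   0.        , 251.85842236],
       [  0.        , 402.44584021, 194.5175835 ],
       [  0.        ,   0.        ,   1.        ]]), 'R': array([[-0.01795929, -0.99981586, -0.00676021],
       [-0.99123021,  0.01868959, -0.13081805],
       [ 0.13092031,  0.00435152, -0.99138334]]), 't': array([-0.28018689,  0.51672633,  1.16135492])}
```

View pics/scene0.png

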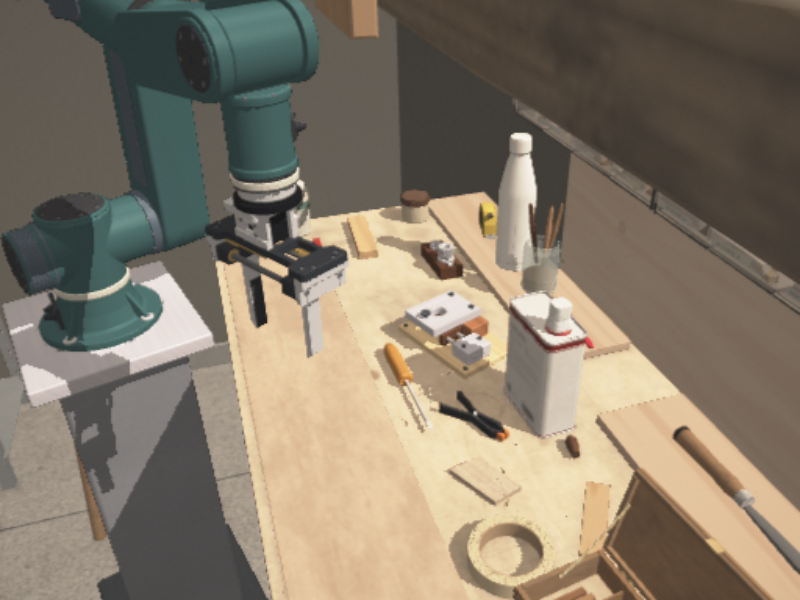

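View pics/top0.png

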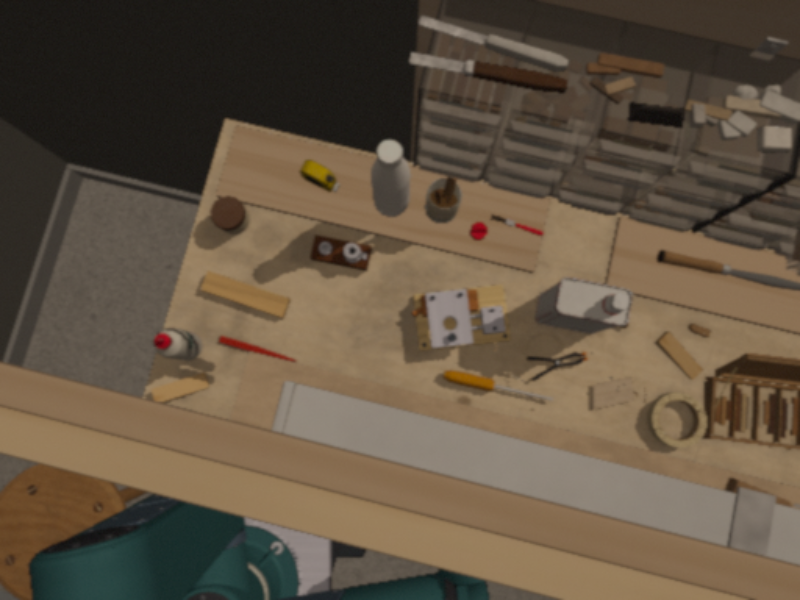

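```bash
cat > h.py <<'E'
import numpy as np,cv2
def load(f):
    z=np.load(f); return {k:z[k] for k in z.files}
def pts(s):
    d=s['d'];h,w=d.shape
    u,v=np.meshgrid(np.arange(w),np.arange(h))
    K=s['mtx']
    c=np.stack([(u-K[0,2])/K[0,0]*d,(v-K[1,2])/K[1,1]*d,d],-1)
    return (c-s['t'])@s['R']   # R^T(c-t)
def pix2plane(s,uv,z):
    K=s['mtx'];r=np.array([(uv[0]-K[0,2])/K[0,0],(uv[1]-K[1,2])/K[1,1],1])
    o=-s['R'].T@s['t'];dr=s['R'].T@r
    return o+dr*(z-o[2])/dr[2]
def proj(s,X):
    c=s['R']@np.asarray(X)+s['t'];q=s['mtx']@c;return q[:2]/q[2]
E
python3 - <<'E'
from h import *
s=load('pics/top0.npz');P=pts(s)
np.set_printoptions(precision=3,suppress=True)
for n,(a,b) in dict(bushL=(352,252),bushS=(325,247),hole=(450,323),screw=(450,338),stop=(492,318),plateTL=(430,295),slatL=(203,283),slatR=(285,308),slatc=(245,295),bench=(240,340),board=(500,440),beamw=(400,470),bottle=(390,152),tin=(590,290),screwdr=(470,380),grey=(350,420)).items():
    u,v=int(a*.64),int(b*.64); print(n,P[v,u])
crop=s['im'][140:260,110:380,::-1]
cv2.imwrite('pics/crop.png',cv2.resize(crop,(800,356),interpolation=cv2.INTER_CUBIC))
# height map crop
z=P[140:260,110:380,2]; zz=np.clip(z/0.1*255,0,255).astype(np.uint8)
cv2.imwrite('pics/z.png',cv2.resize(cv2.applyColorMap(zz,cv2.COLORMAP_JET),(800,356),interpolation=cv2.INTER_NEAREST))
E
```

```text
bushL [ 0.612 -0.212  0.046]
bushS [ 0.625 -0.16   0.032]
hole [ 0.477 -0.397  0.014]
screw [ 0.443 -0.392  0.063]
stop [ 0.482 -0.472  0.037]
plateTL [ 0.527 -0.358  0.054]
slatL [0.561 0.081 0.019]
slatR [ 0.51  -0.08   0.021]
slatc [ 0.539 -0.001  0.017]
bench [ 0.453  0.012 -0.001]
board [ 0.312 -0.377  0.694]
beamw [ 0.298 -0.295  0.76 ]
bottle [ 0.719 -0.288  0.276]
tin [ 0.513 -0.621  0.163]
screwdr [ 0.366 -0.428  0.027]
grey [ 0.33  -0.255  0.695]
```

View pics/crop.png

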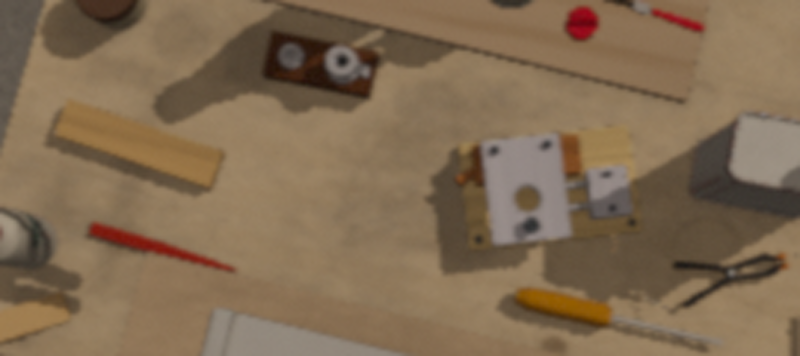

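View pics/z.png

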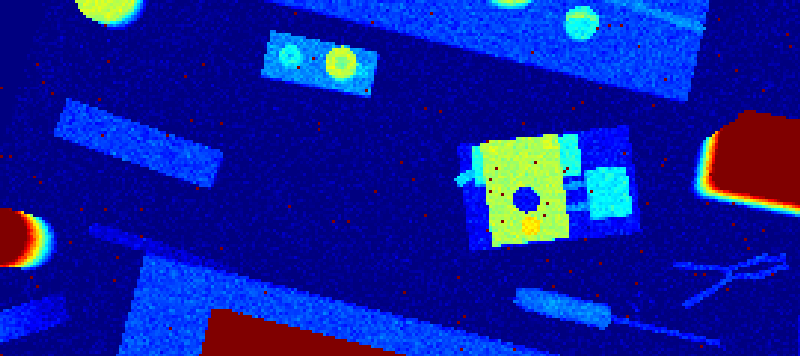

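```bash
cat > fit.py <<'E'
from h import *
np.set_printoptions(precision=4,suppress=True)
def rect(P,m,n,lo,hi,box):
    x0,x1,y0,y1=box
    k=m&(P[...,2]>lo)&(P[...,2]<hi)&(P[...,0]>x0)&(P[...,0]<x1)&(P[...,1]>y0)&(P[...,1]<y1)
    k=cv2.morphologyEx(k.astype(np.uint8),cv2.MORPH_OPEN,np.ones((3,3)))>0
    q=P[k];c,sz,a=cv2.minAreaRect((q[:,:2]*1000).astype(np.float32))
    print(n,len(q),'c',np.array(c),'size',np.array(sz),'ang',a,'mean',q.mean(0)*1000, 'zmed',np.median(q[:,2]))
    return q
if __name__=='__main__':
    s=load('pics/top0.npz');P=pts(s);m=s['d']>0
    rect(P,m,'plate',.046,.060,(.39,.57,-.46,-.32))
    rect(P,m,'screw',.0605,.072,(.39,.57,-.46,-.32))
    rect(P,m,'housing',.030,.042,(.42,.53,-.51,-.44))
    rect(P,m,'bed',.006,.018,(.40,.57,-.55,-.29))
    rect(P,m,'rack',.019,.032,(.56,.68,-.27,-.1))
    rect(P,m,'bushL',.05,.066,(.56,.68,-.27,-.1))
    rect(P,m,'bushall',.0345,.066,(.56,.68,-.27,-.19))
    rect(P,m,'spare',.034,.066,(.56,.68,-.185,-.1))
    rect(P,m,'slat',.011,.027,(.48,.60,-.12,.12))
    rect(P,m,'beam',.6,.9,(.1,.60,-.7,.3))
E
python3 fit.py
```

```text
plate 773 c [ 481.5079 -391.1654] size [102.3694  77.4767] ang 5.116745471954346 mean [ 484.1343 -390.408    54.6212] zmed 0.05467389097336294
screw 28 c [ 446.0172 -393.6136] size [14.4531 11.8309] ang 89.21918487548828 mean [ 445.6618 -393.7365   64.9123] zmed 0.06502348113591136
housing 211 c [ 479.4296 -475.0885] size [48.3912 41.1354] ang 0.0574793703854084 mean [ 478.8506 -474.2441   36.6572] zmed 0.036672645414622035
bed 688 c [ 486.9399 -418.2139] size [109.7155 175.6768] ang 5.369704246520996 mean [ 483.7544 -429.3409   12.624 ] zmed 0.012582921297535441
rack 388 c [ 638.4877 -192.0609] size [111.4639  90.087 ] ang 77.20892333984375 mean [ 617.5136 -183.9006   26.2773] zmed 0.02643468833486374
bushL 76 c [ 610.9744 -210.99  ] size [27.1221 26.8971] ang 89.00849151611328 mean [ 611.2419 -210.9714   56.2379] zmed 0.05627091404255029
bushall 94 c [ 610.796  -211.0639] size [26.9877 27.5012] ang 89.9780502319336 mean [ 610.3748 -211.1504   54.2994] zmed 0.05564629124517167
spare 20 c [ 627.8384 -155.2389] size [10.631  18.9584] ang 30.069570541381836 mean [ 627.0388 -155.8163   38.4405] zmed 0.03834362975551092
slat 739 c [539.83    -0.1437] size [171.0951  40.3695] ang 70.04258728027344 mean [539.181   -1.3106  18.2331] zmed 0.01819654396659789
beam 42780 c [ 250.1154 -287.807 ] size [648.813  208.2666] ang 85.2221450805664 mean [ 273.1291 -289.6267  725.7425] zmed 0.7369121229378004
```

```bash
cat >> h.py <<'E'
from scipy.spatial.transform import Rotation as Ro
def plan(o,target,yaw=None):
    """fractions for move from measured pose to TCP target (m) & yaw (rad), tool down"""
    R0=Ro.from_euler('xyz',o['ee_rot'])
    d=R0.inv().apply(np.asarray(target)-o['tool_pos'])/0.1
    rv=np.zeros(3)
    if yaw is not None:
        rv=(R0.inv()*Ro.from_euler('xyz',[np.pi,0,yaw])).as_rotvec()/(np.pi/2)
    return np.round(d,4),np.round(rv,4)
E
python3 - <<'E'
from h import *
from bench import robot
np.set_printoptions(precision=4,suppress=True)
o=robot.get_obs()
p=robot.camera_params('wrist')
R0=Ro.from_euler('xyz',o['ee_rot'])
c=-p['R'].T@p['t']
print('cam in tool',R0.inv().apply(c-o['tool_pos'])); print((p['R']@R0.as_matrix())); print(p['mtx'])
for yaw in (.087,.278): print(plan(o,[.56,-.30,.385],yaw))
s=load('pics/top0.npz')
a=pix2plane(s,(110+145*.3375,140+255*.3375),.019);print('board corner',a)
P=pts(s)
E
```

```text
cam in tool [ 0.0822 -0.      0.0191]
[[-0.      1.     -0.0003]
 [-0.9589 -0.0001 -0.2837]
 [-0.2837  0.0003  0.9589]]
[[276.8258   0.     258.1434]
 [  0.     276.8258 192.7341]
 [  0.       0.       1.    ]]
(array([ 4.5626, -1.0781,  0.189 ]), array([-0.0013,  0.    ,  0.1215]))
(array([ 4.5626, -1.0781,  0.189 ]), array([-0.0013, -0.0001, -0.0001]))
board corner [ 0.4238 -0.0113  0.019 ]
```

Request:
move_arm --increments '[[[1,0.3,-0.04,0.02,0,0,0],[1,0.6,-0.08,0.04,0,0,0],[1,0.87,-0.118,0.06,0,0,0]]]'

```text
time: 0.35
tool_pos: [0.232, -0.4932, 0.3979]
ee_rot: [-3.14, -0.0, 0.277]
wrist_force: [0.6, 0.2, 0.6]
width: 0.0942
```

Request:
move_arm --increments '[[[1,0.3,-0.04,0.02,0,0,0],[1,0.6,-0.08,0.04,0,0,0],[1,0.87,-0.118,0.06,0,0,0]]]'

```text
time: 0.6
tool_pos: [0.313, -0.4576, 0.392]
ee_rot: [-3.141, -0.0, 0.278]
wrist_force: [0.8, -0.6, 0.3]
width: 0.0938
```

Request:
move_arm --increments '[[[1,0.3,-0.04,0.02,0,0,0],[1,0.6,-0.08,0.04,0,0,0],[1,0.87,-0.118,0.06,0,0,0]]]'

```text
time: 0.85
tool_pos: [0.3935, -0.4223, 0.3859]
ee_rot: [-3.141, 0.0, 0.278]
wrist_force: [-0.8, 0.2, 0.5]
width: 0.094
```

Request:
move_arm --increments '[[[1,0.3,-0.04,0.02,0,0,0],[1,0.6,-0.08,0.04,0,0,0],[1,0.85,-0.118,0.06,0,0,0],[1,0.85,-0.118,0.06,0,0,0]]]'

```text
time: 1.18
tool_pos: [0.4739, -0.3863, 0.3789]
ee_rot: [-3.139, -0.001, 0.283]
wrist_force: [0.1, 0.2, 0.1]
width: 0.0937
```

```bash
cat > w.py <<'E'
import sys
from h import *
from bench import robot
def wrist(n):
    o=robot.get_obs();p=robot.camera_params('wrist');im,d=robot.snapshot('wrist')
    np.savez(f'pics/{n}.npz',im=im,d=d,**p)
    cv2.imwrite(f'pics/{n}.png',cv2.resize(im[:,:,::-1],(768,576),interpolation=cv2.INTER_CUBIC))
    return o,dict(im=im,d=d,**p)
def cam(n,f):
    im,d=robot.snapshot(n);p=robot.camera_params(n)
    np.savez(f'pics/{f}.npz',im=im,d=d,**p)
    cv2.imwrite(f'pics/{f}.png',cv2.resize(im[:,:,::-1],(768,576),interpolation=cv2.INTER_CUBIC))
    return dict(im=im,d=d,**p)
if __name__=='__main__':
    if sys.argv[1]=='wrist': wrist(sys.argv[2])
    else: cam(sys.argv[1],sys.argv[2])
E
python3 - <<'E'
from w import *; from fit import rect
np.set_printoptions(precision=4,suppress=True)
o,s=wrist('w1');print(o['joint_positions'],o['tool_pos'])
P=pts(s);m=s['d']>0
rect(P,m,'plate',.046,.060,(.39,.57,-.46,-.32))
rect(P,m,'screw',.0605,.072,(.39,.57,-.46,-.32))
rect(P,m,'housing',.030,.042,(.42,.53,-.51,-.44))
rect(P,m,'bed',.006,.018,(.40,.57,-.55,-.29))
print(plan(o,[.611,-.211,.36],.087))
E
python3 w.py scene s1
```

```text
[-0.7771  0.2308  1.2579  0.0023  1.655   0.5109] [ 0.4739 -0.3863  0.3789]
plate 5297 c [ 478.9087 -391.9521] size [102.4942  76.1209] ang 5.303359508514404 mean [ 483.8869 -391.0666   54.7512] zmed 0.05474577958755637
screw 183 c [ 442.6372 -395.4632] size [16.8509 16.0284] ang 15.679049491882324 mean [ 442.9028 -395.2266   64.9743] zmed 0.06503320947937176
housing 1470 c [ 491.3661 -468.1414] size [80.006 53.495] ang 5.706057071685791 mean [ 482.2773 -471.4724   37.0671] zmed 0.03677952433216185
bed 3715 c [ 484.7744 -419.4832] size [109.9394 176.0405] ang 5.257200241088867 mean [ 496.3537 -422.3679   12.7047] zmed 0.012694085854482593
(array([ 1.8053, -1.2998,  0.1942]), array([-0.0019, -0.0004,  0.1248]))
```

View pics/w1.png

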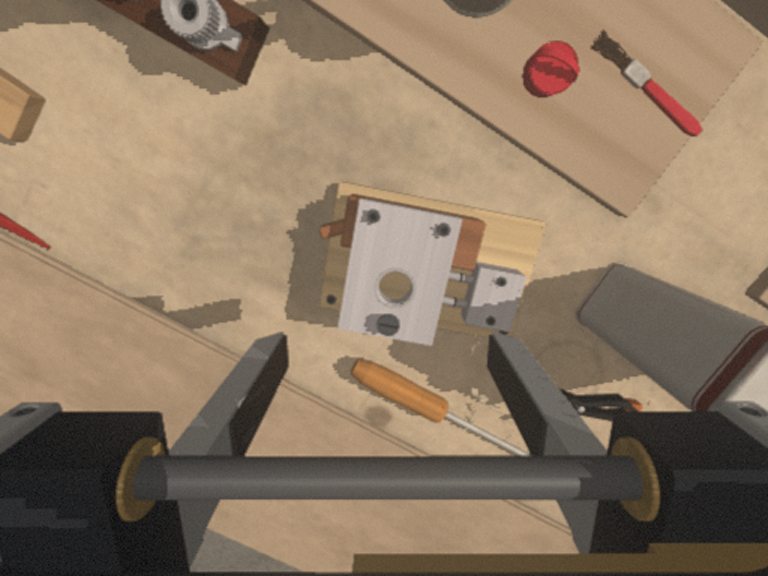

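View pics/s1.png

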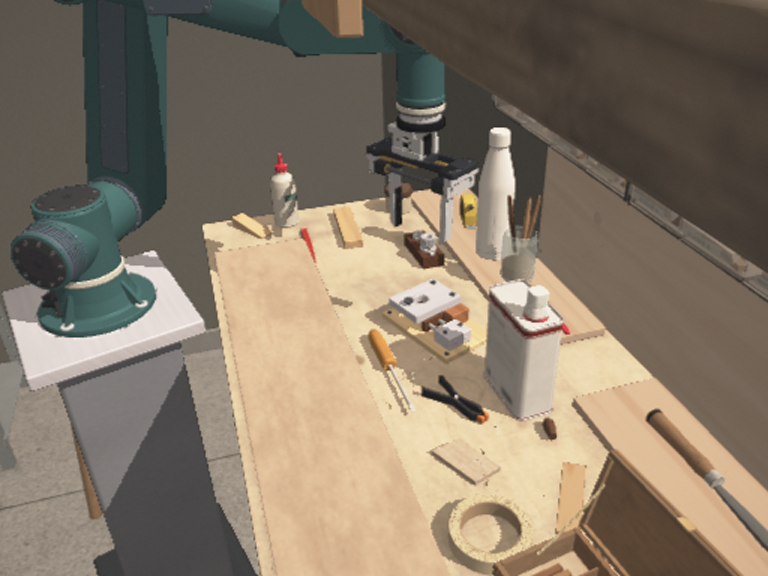

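Request:
move_arm --increments '[[[0.6,0.3,-0.22,0.08,0,0,0.06],[0.6,0.6,-0.44,0.16,0,0,0.12],[0.6,0.88,-0.65,0.25,0,0,0.125]]]'

```text
time: 1.53
tool_pos: [0.5368, -0.3025, 0.3559]
ee_rot: [3.141, -0.0, 0.075]
wrist_force: [0.7, 0.5, -0.1]
width: 0.0776
```

```bash
python3 - <<'E'
from h import *
from bench import robot
o=robot.get_obs();print(o['tool_pos'],plan(o,[.605,-.211,.335],.087))
E
```

```text
[ 0.5367973  -0.30246129  0.35593358] (array([ 0.7482, -0.8614,  0.2088]), array([ 0.0006, -0.0003, -0.0079]))
```

Request:
move_arm --increments '[[[0.5,0.25,-0.29,0.07,0,0,0],[0.5,0.5,-0.58,0.14,0,0,0],[0.5,0.75,-0.86,0.2,0,0,0],[0.5,0.75,-0.86,0.2,0,0,0],[0.5,0.75,-0.86,0.2,0,0,0]]]'

```text
time: 1.95
tool_pos: [0.6051, -0.2095, 0.3349]
ee_rot: [-3.142, 0.002, 0.083]
wrist_force: [0.4, -0.2, 0.5]
width: 0.0476
```

```bash
python3 - <<'E'
from w import *; from fit import rect
np.set_printoptions(precision=4,suppress=True)
o,s=wrist('w2');print(o['joint_positions'],o['tool_pos'],o['ee_rot'],o['width'])
P=pts(s);m=s['d']>0
rect(P,m,'bushL',.05,.062,(.56,.68,-.26,-.17))
rect(P,m,'collar',.029,.035,(.56,.68,-.26,-.17))
rect(P,m,'rack',.019,.0285,(.56,.68,-.27,-.1))
rect(P,m,'spare',.034,.062,(.56,.68,-.185,-.1))
E
```

```text
[-0.4216  0.3102  1.247  -0.0009  1.5862  1.0658] [ 0.6051 -0.2095  0.3349] [-3.1415  0.002   0.0833] 0.04757752568932509
bushL 676 c [ 610.3548 -211.6658] size [30.0572 31.2611] ang 76.23082733154297 mean [ 610.722  -211.748    55.9913] zmed 0.05634905543850929
collar 160 c [ 615.1785 -221.4646] size [42.2528 14.2438] ang 56.39890670776367 mean [ 613.7852 -224.5563   31.6577] zmed 0.03164634402314073
rack 2928 c [ 615.0276 -188.3789] size [112.1403  46.6579] ang 77.50080871582031 mean [ 619.4316 -182.8265   26.5465] zmed 0.026667756816056584
spare 315 c [ 621.8027 -159.3515] size [20.0802 19.668 ] ang 3.5127031803131104 mean [ 622.2022 -159.3935   38.0201] zmed 0.03819489645524942
```

View pics/w2.png

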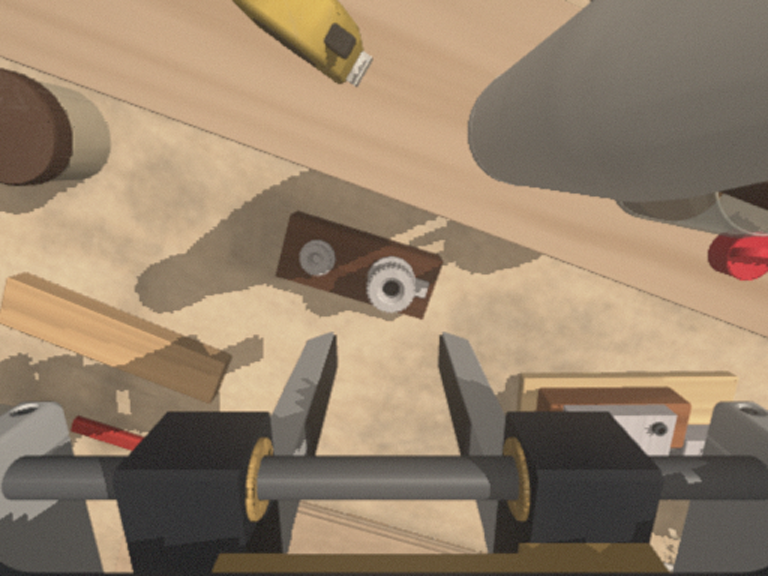

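```bash
python3 - <<'E'
from h import *
np.set_printoptions(precision=4,suppress=True)
s=load('pics/w2.npz');P=pts(s)
c=np.array([.6103,-.2117])
k=(P[...,2]>.0285)&(P[...,2]<.036)&(np.hypot(*(P[...,:2]-c).transpose(2,0,1))<.03)&(np.hypot(*(P[...,:2]-c).transpose(2,0,1))>.0185)
q=P[k];a=q.mean(0);print(len(q),a,np.degrees(np.arctan2(a[1]-c[1],a[0]-c[0])),q[:,:2]-c)
im=s['im'][170:220,230:300,::-1];cv2.imwrite('pics/lug.png',cv2.resize(im,(770,550),interpolation=cv2.INTER_CUBIC))
E
```

```text
95 [ 0.6066 -0.2315  0.0315] -100.70034202210216 [[ 0.0232  0.0139]
 [ 0.0154 -0.0217]
 [ 0.0104  0.0257]
 [ 0.0027  0.0253]
 [ 0.0019 -0.0188]
 [ 0.0015 -0.0187]
 [ 0.0012 -0.0199]
 [ 0.0015 -0.0209]
 [-0.0034  0.0184]
 [ 0.0004 -0.0188]
 [ 0.0002 -0.02  ]
 [ 0.0006 -0.0209]
 [ 0.0009 -0.0219]
 [ 0.0007 -0.0231]
 [ 0.001  -0.0241]
 [ 0.0005 -0.0254]
 [-0.0004 -0.0188]
 [-0.0007 -0.02  ]
 [-0.0005 -0.021 ]
 [-0.     -0.0219]
 [ 0.     -0.023 ]
 [-0.0003 -0.0242]
 [-0.0002 -0.0253]
 [ 0.0003 -0.0262]
 [-0.0016 -0.0189]
 [-0.0015 -0.02  ]
 [-0.0012 -0.021 ]
 [-0.0015 -0.0222]
 [-0.0017 -0.0234]
 [-0.0013 -0.0243]
 [-0.0014 -0.0255]
 [-0.0012 -0.0265]
 [-0.0024 -0.019 ]
 [-0.0024 -0.0201]
 [-0.0025 -0.0212]
 [-0.0025 -0.0223]
 [-0.0022 -0.0233]
 [-0.0022 -0.0243]
 [-0.0024 -0.0256]
 [-0.002  -0.0265]
 [-0.004  -0.0182]
 [-0.0039 -0.0192]
 [-0.004  -0.0203]
 [-0.0033 -0.0212]
 [-0.0036 -0.0224]
 [-0.0034 -0.0234]
 [-0.0036 -0.0246]
 [-0.003  -0.0254]
 [-0.0033 -0.0267]
 [-0.005  -0.0182]
 [-0.0053 -0.0194]
 [-0.0049 -0.0204]
 [-0.0046 -0.0214]
 [-0.005  -0.0226]
 [-0.0045 -0.0235]
 [-0.0046 -0.0247]
 [-0.0049 -0.0259]
 [-0.006  -0.0183]
 [-0.006  -0.0194]
 [-0.0059 -0.0205]
 [-0.0061 -0.0216]
 [-0.0058 -0.0226]
 [-0.0059 -0.0238]
 [-0.0057 -0.0248]
 [-0.0053 -0.0257]
 [-0.0113  0.0179]
 [-0.0074 -0.0185]
 [-0.0074 -0.0196]
 [-0.0069 -0.0205]
 [-0.0073 -0.0218]
 [-0.0066 -0.0226]
 [-0.0068 -0.0238]
 [-0.0069 -0.0249]
 [-0.0064 -0.0258]
 [-0.0082 -0.0174]
 [-0.0082 -0.0185]
 [-0.0081 -0.0196]
 [-0.0083 -0.0208]
 [-0.008  -0.0217]
 [-0.0079 -0.0228]
 [-0.008  -0.024 ]
 [-0.0078 -0.025 ]
 [-0.0096 -0.0188]
 [-0.0092 -0.0197]
 [-0.0096 -0.0209]
 [-0.0093 -0.0219]
 [-0.0094 -0.0231]
 [-0.0091 -0.0241]
 [-0.009  -0.0251]
 [-0.0105 -0.021 ]
 [-0.0107 -0.0222]
 [-0.0101 -0.0231]
 [-0.0102 -0.0242]
 [-0.01   -0.0252]
 [-0.0177 -0.0154]]
```

View pics/lug.png

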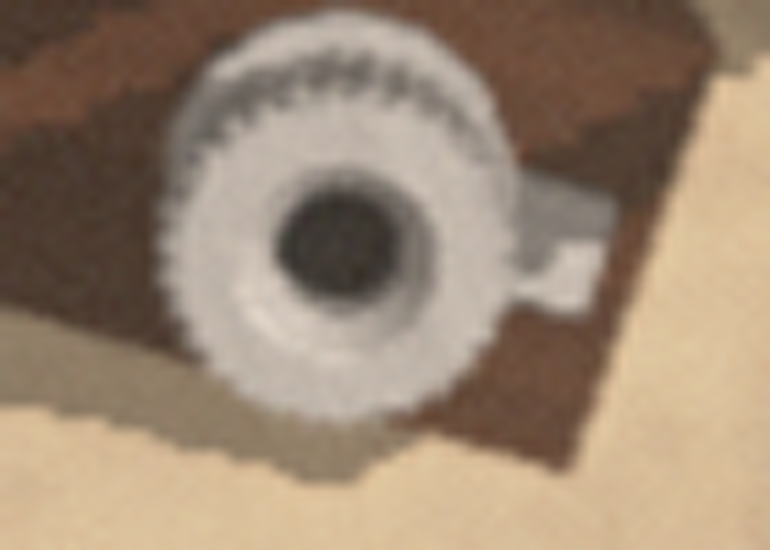

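```bash
python3 - <<'E'
from h import *
np.set_printoptions(precision=4,suppress=True)
for f in('pics/w2.npz','pics/top0.npz','pics/scene0.npz'):
    s=load(f);P=pts(s)
    k=(P[...,2]>.1)&(P[...,2]<.29)&(P[...,0]>.62)&(P[...,0]<.8)&(P[...,1]>-.36)&(P[...,1]<-.21)&(s['d']>0)
    q=P[k];print(f,len(q))
    if len(q): print(q.min(0),q.max(0),np.percentile(q,2,axis=0))
from bench import robot
o=robot.get_obs()
y=np.radians(13)
print(plan(o,[.6103,-.2117,.236],y))
E
```

```text
pics/w2.npz 39338
[ 0.62 -0.36  0.1 ] [ 0.7427 -0.21    0.2691] [ 0.6235 -0.284   0.1204]
pics/top0.npz 867
[ 0.6812 -0.3597  0.1001] [ 0.738  -0.2524  0.2839] [ 0.6849 -0.3539  0.104 ]
pics/scene0.npz 1383
[ 0.6793 -0.36    0.1   ] [ 0.7999 -0.2649  0.2797] [ 0.6815 -0.3579  0.103 ]
(array([0.0569, 0.013 , 0.9944]), array([ 0.0004,  0.0009, -0.0927]))
```

Request:
move_arm --increments '[[[0.44,0.057,0.013,0.1,0,0,-0.07],[0.44,0.057,0.013,0.2,0,0,-0.093],[0.44,0.057,0.013,0.4,0,0,-0.093],[0.44,0.057,0.013,0.6,0,0,-0.093],[0.44,0.057,0.013,0.8,0,0,-0.093],[0.44,0.057,0.013,0.9,0,0,-0.093],[0.44,0.057,0.013,0.9,0,0,-0.093]]]'

```text
time: 2.58
tool_pos: [0.6091, -0.2126, 0.2427]
ee_rot: [-3.139, 0.005, 0.225]
wrist_force: [0.3, 0.2, 0.1]
width: 0.0413
```

```bash
python3 - <<'E'
from w import *
o,s=wrist('w3');print(o['tool_pos'],o['ee_rot'],o['width'],o['wrist_force'])
print(plan(o,[.6103,-.2117,.236],np.radians(13)))
E
```

```text
[ 0.60912699 -0.21260873  0.24273474] [-3.13864071  0.0049509   0.22470995] 0.04133582376595356 [0.31241461 0.18179345 0.05083085]
(array([ 0.0138, -0.006 ,  0.0673]), array([-0.0019,  0.0031, -0.0014]))
```

View pics/w3.png

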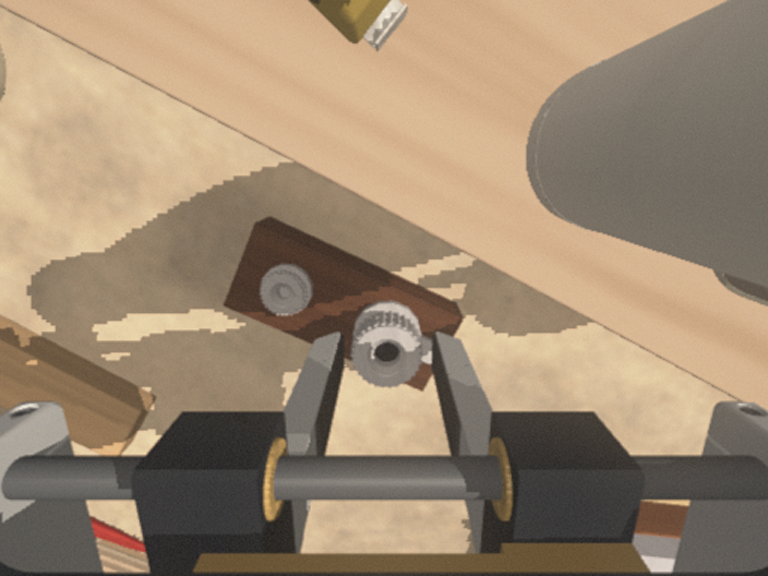

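Request:
move_arm --increments '[[[0.44,0.01,0,0.04,0,0,0],[0.44,0.01,0,0.067,0,0,0],[0.44,0.01,0,0.067,0,0,0],[0,0.01,0,0.067,0,0,0],[0,0.01,0,0.067,0,0,0],[0,0.01,0,0.067,0,0,0],[0,0.01,0,0.067,0,0,0]]]'

```text
time: 3.22
tool_pos: [0.6121, -0.2108, 0.2397]
ee_rot: [3.141, -0.001, 0.228]
wrist_force: [0.3, 0.1, 1.3]
width: 0.0295
```

```bash
python3 - <<'E'
from w import *
o,s=wrist('w4');print(o['tool_pos'],o['ee_rot'],o['width'],o['wrist_force'],o['wrist_torque'])
E
```

```text
[ 0.61213592 -0.2107516   0.23970928] [ 3.14079572e+00 -9.14758448e-04  2.27750760e-01] 0.029464740487449147 [0.32639163 0.08264442 1.34147157] [ 0.04019794  0.05144399 -0.03306044]
```

View pics/w4.png

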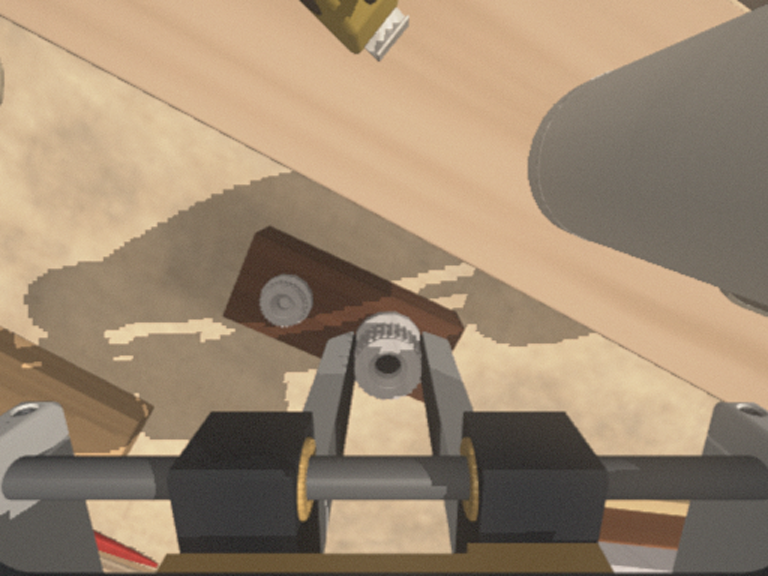

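Request:
move_arm --increments '[[[0,0,0,-0.1,0,0,0],[0,0,0,-0.25,0,0,0],[0,0,0,-0.5,0,0,0],[0,0,0,-0.8,0,0,0],[0,0,0,-0.8,0,0,0]]]'

```text
time: 3.68
tool_pos: [0.613, -0.2112, 0.3269]
ee_rot: [3.134, -0.01, 0.228]
wrist_force: [1.0, -0.3, 0.8]
width: 0.0292
```

```bash
python3 - <<'E'
from w import *
np.set_printoptions(precision=4,suppress=True)
for i in range(6):
    o,s=wrist('w5_%d'%i);c=-s['R'].T@s['t']
    R0=Ro.from_euler('xyz',o['ee_rot'])
    print(o['time'],o['tool_pos'],o['ee_rot'],o['wrist_force'],c, c-o['tool_pos'],o['joint_positions'])
E
```

```text
3.6833 [ 0.613  -0.2112  0.3269] [ 3.1341 -0.0099  0.2277] [ 1.0334 -0.3427  0.8048] [ 0.6933 -0.1927  0.3085] [ 0.0803  0.0184 -0.0184] [-0.4192  0.3265  1.2421 -0.      1.5607  0.924 ]
3.7333 [ 0.6127 -0.211   0.3242] [ 3.136  -0.0073  0.2276] [-0.3611 -0.5158 -1.1768] [ 0.6929 -0.1926  0.3055] [ 0.0802  0.0184 -0.0186] [-0.4192  0.328   1.2456 -0.0001  1.5588  0.924 ]
3.7833 [ 0.6122 -0.2109  0.3211] [ 3.1392 -0.0031  0.2276] [-0.2937  0.9389 -2.6222] [ 0.6923 -0.1924  0.3022] [ 0.0801  0.0185 -0.0189] [-0.4192  0.3299  1.2492 -0.0001  1.5585  0.924 ]
3.8333 [ 0.6118 -0.2107  0.3188] [-3.1416  0.0002  0.2276] [-1.1992  1.1216 -1.9902] [ 0.6918 -0.1922  0.2996] [ 0.0801  0.0185 -0.0192] [-0.4192  0.3314  1.2519 -0.0001  1.5585  0.924 ]
3.8833 [ 0.6116 -0.2106  0.3174] [-3.14    0.0023  0.2276] [-0.0752  0.5378 -1.0063] [ 0.6916 -0.1921  0.298 ] [ 0.08    0.0185 -0.0194] [-0.4192  0.3324  1.2534 -0.0001  1.5585  0.924 ]
3.9333 [ 0.6115 -0.2106  0.3167] [-3.1393  0.0032  0.2276] [-1.0438  0.2222 -0.9549] [ 0.6915 -0.192   0.2972] [ 0.08    0.0186 -0.0195] [-0.4193  0.333   1.2541 -0.0001  1.5585  0.924 ]
```

View pics/w5_5.png

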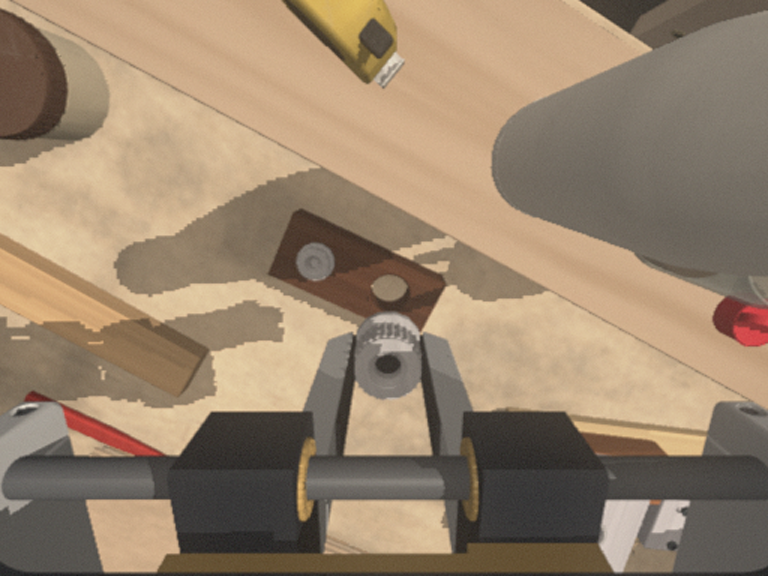

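```bash
python3 - <<'E'
from w import *
np.set_printoptions(precision=4,suppress=True)
o,s=wrist('w6')
R0=Ro.from_euler('xyz',o['ee_rot']);print(o['time'],o['tool_pos'],o['ee_rot'],o['wrist_force'],o['qvel'])
for nm,oo,ss in(('now',o,s),):
    P=(pts(ss)-oo['tool_pos'])@R0.as_matrix()
    d=ss['d']
    k=(np.hypot(P[...,0],P[...,1])<.03)&(P[...,2]>.12)&(P[...,2]<.26)
    q=P[k];print(len(q));print(np.histogram(q[:,2],bins=np.arange(.15,.24,.002)))
    t=P[k&(P[...,2]<.183)&(abs(P[...,1])<.0145)]
    zt=np.median(t[:,2]);print('top z',zt)
    t=t[abs(t[:,2]-zt)<.002];print(t.min(0),t.max(0),cv2.minEnclosingCircle((t[:,:2]*1000).astype(np.float32)))
print(plan(o,[.470,-.3925,.316],np.radians(13)))
E
```

```text
3.9833 [ 0.6115 -0.2106  0.3165] [-3.1391  0.0035  0.2276] [ 1.2747 -0.2247 -1.6134] [ 0.0015  0.002  -0.005   0.0002 -0.0005  0.0002]
5827
(array([  99,  108,  104,   87,   97,   96,   81,   76,   97,   78,   66,
         75,   78,   65,   54,  104, 1045,  367,  142,  150,  229,   85,
         69,   54,   43,    7,    0,    0,  121,  155,   38,    8,    0,
          0,    0,    0,    0,    0,    0,    0,    0,    0,    0,    0]), array([0.15 , 0.152, 0.154, 0.156, 0.158, 0.16 , 0.162, 0.164, 0.166,
       0.168, 0.17 , 0.172, 0.174, 0.176, 0.178, 0.18 , 0.182, 0.184,
       0.186, 0.188, 0.19 , 0.192, 0.194, 0.196, 0.198, 0.2  , 0.202,
       0.204, 0.206, 0.208, 0.21 , 0.212, 0.214, 0.216, 0.218, 0.22 ,
       0.222, 0.224, 0.226, 0.228, 0.23 , 0.232, 0.234, 0.236, 0.238]))
top z 0.1823218709280881
[-0.0167 -0.0144  0.1806] [0.012  0.0144 0.183 ] ((-2.2173452377319336, -0.3367708921432495), 15.479463577270508)
(array([-1.7889,  1.4529,  0.0076]), array([-0.0016,  0.0022,  0.0004]))
```

Request:
move_arm --increments '[[[0,-0.2,0.12,0,0,0,0],[0,-0.5,0.3,0,0,0,0],[0,-0.8,0.48,0,0,0,0]]]'

```text
time: 4.28
tool_pos: [0.5444, -0.2754, 0.3172]
ee_rot: [-3.14, 0.002, 0.23]
wrist_force: [0.0, 0.1, -1.1]
width: 0.0295
```

Request:
move_arm --increments '[[[0,-0.3,0.18,0,0,0,0],[0,-0.6,0.36,0,0,0,0],[0,-0.8,0.48,0,0,0,0]]]'

```text
time: 4.53
tool_pos: [0.4754, -0.342, 0.3176]
ee_rot: [-3.14, 0.003, 0.226]
wrist_force: [0.7, -0.9, -1.6]
width: 0.0292
```

Request:
move_arm --increments '[[[0,-0.3,0.18,0,0,0,0],[0,-0.6,0.36,0,0,0,0],[0,-0.8,0.48,0,0,0,0],[0,-0.8,0.48,0,0,0,0],[0,-0.8,0.48,0,0,0,0],[0,-0.8,0.48,0,0,0,0]]]'

```text
time: 5.03
tool_pos: [0.4107, -0.4049, 0.3181]
ee_rot: [-3.14, 0.0, 0.227]
wrist_force: [-1.4, 0.3, -0.7]
width: 0.0296
```

```bash
python3 - <<'E'
from w import *;from fit import rect
np.set_printoptions(precision=4,suppress=True)
wrist('w7')
o,s=wrist('w7');print(o['time'],o['tool_pos'],o['ee_rot'],o['joint_positions'],o['qvel'])
P=pts(s);m=s['d']>0
rect(P,m,'plate',.046,.060,(.39,.57,-.46,-.32))
rect(P,m,'screw',.0605,.072,(.39,.57,-.46,-.32))
rect(P,m,'bed',.006,.018,(.40,.57,-.55,-.29))
print('hole pix',proj(s,[.4693,-.3928,.0545]))
E
```

```text
5.0833 [ 0.4111 -0.4045  0.3183] [-3.1403  0.      0.2284] [-0.8757  0.1787  1.4403  0.0006  1.5237  0.4666] [ 0.0134 -0.0018 -0.005  -0.0025  0.0006 -0.0027]
plate 9784 c [ 478.8545 -391.8604] size [102.2364  76.4979] ang 5.224719524383545 mean [ 484.0362 -391.1003   54.8007] zmed 0.054765989093282744
screw 319 c [ 442.2971 -395.1994] size [16.8673 17.1315] ang 23.951969146728516 mean [ 442.42   -395.2097   65.0841] zmed 0.06508844978269375
bed 5712 c [ 466.15   -438.3652] size [150.5267 210.3291] ang 5.39328670501709 mean [ 487.1813 -435.1386   12.7558] zmed 0.01271945237229997
hole pix [260.4268 138.2026]
```

View pics/w7.png

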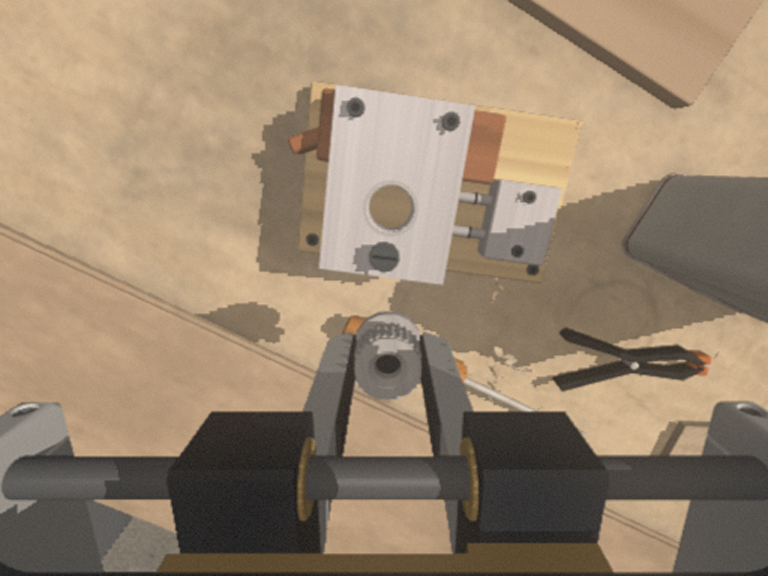

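```bash
python3 - <<'E'
from h import *
from bench import robot
o=robot.get_obs();print(plan(o,[.4717,-.3923,.300],.2275))
E
```

```text
(array([0.6151, 0.0192, 0.1848]), array([-0.0006,  0.    ,  0.001 ]))
```

Request:
move_arm --increments '[[[0,0.2,0,0,0,0,0],[0,0.45,0.015,0,0,0,0],[0,0.615,0.02,0.08,0,0,0],[0,0.615,0.02,0.16,0,0,0],[0,0.615,0.02,0.16,0,0,0],[0,0.615,0.02,0.16,0,0,0],[0,0.615,0.02,0.16,0,0,0],[0,0.615,0.02,0.16,0,0,0]]]'

```text
time: 5.8
tool_pos: [0.4704, -0.3935, 0.3035]
ee_rot: [3.141, -0.0, 0.227]
wrist_force: [-0.5, 0.4, -1.5]
width: 0.0295
```

```bash
python3 - <<'E'
from w import *
np.set_printoptions(precision=4,suppress=True)
wrist('w8'); wrist('w8');o,s=wrist('w8');print(o['time'],o['tool_pos'],o['ee_rot'],o['wrist_force'],o['qvel'])
print(plan(o,[.4717,-.3923,.280],.2275))
E
```

```text
5.9 [ 0.4705 -0.3936  0.3037] [ 3.1405 -0.0005  0.2267] [ 0.4561 -1.044  -1.4689] [ 0.0008 -0.0002 -0.0006  0.0007  0.0005 -0.0002]
(array([ 0.0148, -0.0103,  0.2373]), array([ 0.0007, -0.0003, -0.0005]))
```

View pics/w8.png

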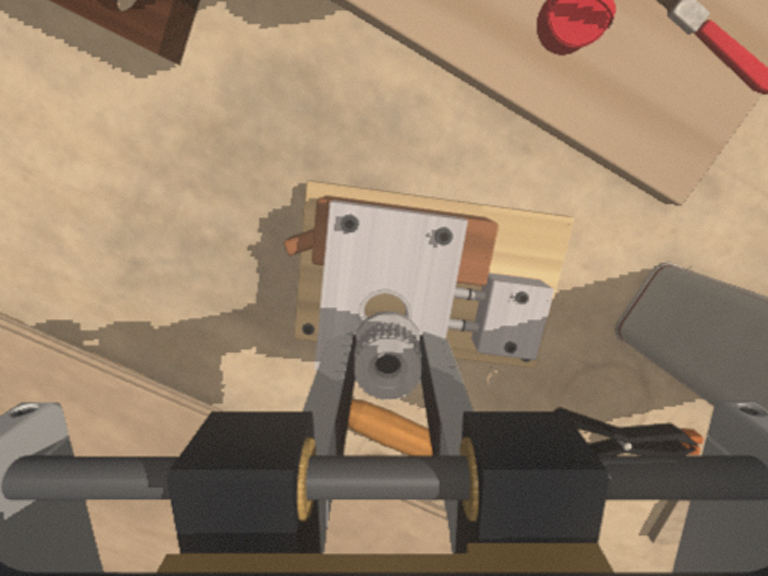

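Request:
move_arm --increments '[[[0,0.014,-0.01,0.05,0,0,0],[0,0.014,-0.01,0.1,0,0,0],[0,0.014,-0.01,0.15,0,0,0],[0,0.014,-0.01,0.2,0,0,0],[0,0.014,-0.01,0.24,0,0,0],[0,0.014,-0.01,0.24,0,0,0],[0,0.014,-0.01,0.24,0,0,0]]]'

```text
time: 6.53
tool_pos: [0.472, -0.3919, 0.2783]
ee_rot: [-3.141, 0.001, 0.228]
wrist_force: [-0.2, -0.3, -0.7]
width: 0.0293
```

```bash
python3 - <<'E'
from w import *
np.set_printoptions(precision=4,suppress=True)
o,s=wrist('w9');print(o['time'],o['tool_pos'],o['ee_rot'],o['wrist_force'],o['wrist_torque'])
print(plan(o,[.4717,-.3923,.267],.2275))
E
```

```text
6.5333 [ 0.472  -0.3919  0.2783] [-3.1407  0.0007  0.2275] [-0.2013 -0.2631 -0.7156] [-0.0309 -0.0158 -0.0428]
(array([-0.004 ,  0.0028,  0.1131]), array([-0.0006,  0.0004,  0.    ]))
```

View pics/w9.png

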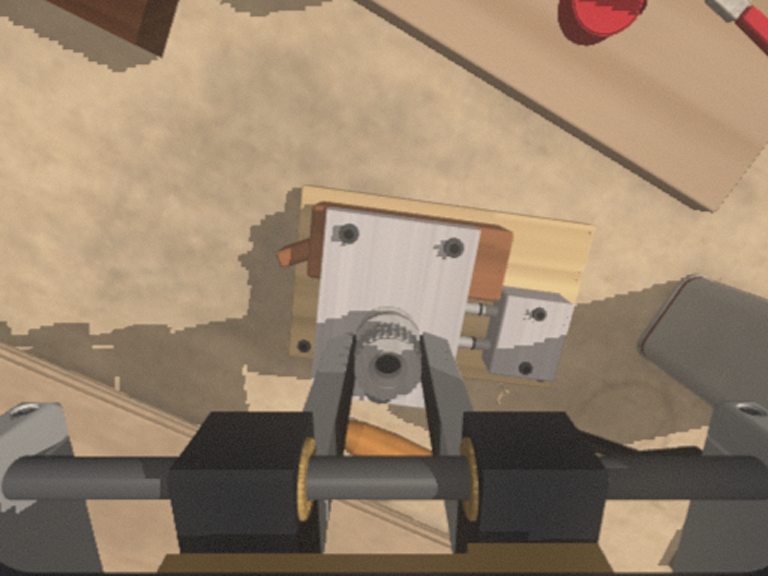

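Request:
move_arm --increments '[[[0,0,0,0.03,0,0,0],[0,0,0,0.06,0,0,0],[0,0,0,0.08,0,0,0],[0,0,0,0.08,0,0,0],[0,0,0,0.08,0,0,0]]]'

```text
time: 7.0
tool_pos: [0.4721, -0.392, 0.2707]
ee_rot: [-3.141, 0.0, 0.228]
wrist_force: [-0.4, 0.0, -1.0]
width: 0.0288
```

Request:
move_arm --increments '[[[0,0,0,0.02,0,0,0],[0,0,0,0.04,0,0,0],[0,0,0,0.06,0,0,0],[0,0,0,0.06,0,0,0],[0,0,0,0.06,0,0,0]]]'

```text
time: 7.42
tool_pos: [0.4721, -0.392, 0.2676]
ee_rot: [3.14, -0.001, 0.228]
wrist_force: [-2.8, 2.4, 7.7]
width: 0.0293
```

```bash
python3 - <<'E'
from w import *
np.set_printoptions(precision=4,suppress=True)
wrist('w10');o,s=wrist('w10');print(o['time'],o['tool_pos'],o['ee_rot'],o['wrist_force'],o['wrist_torque'])
E
python3 w.py scene s10; python3 - <<'E'
import cv2
a=cv2.imread('pics/s10.png')[200:400,330:630];cv2.imwrite('pics/s10c.png',cv2.resize(a,(780,520),interpolation=cv2.INTER_CUBIC))
E
```

```text
7.4667 [ 0.4721 -0.392   0.2676] [ 3.1401 -0.0008  0.2276] [-3.2349  2.5874  8.3395] [ 0.4989  0.5123 -0.0317]
```

View pics/s10c.png

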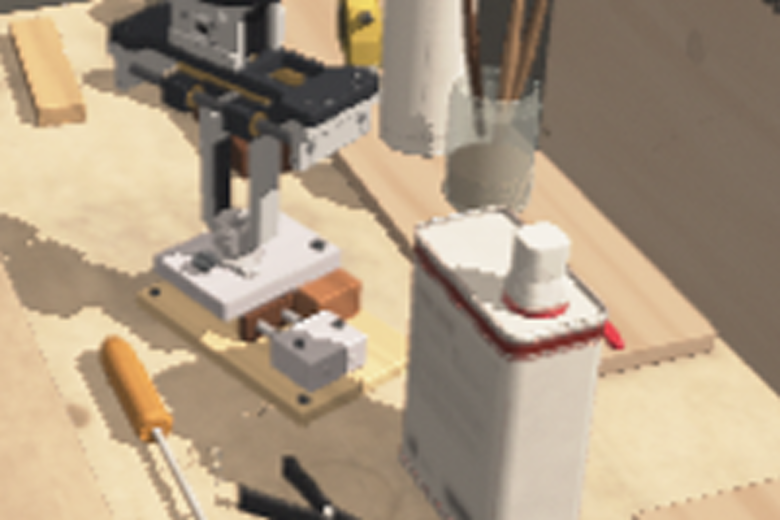

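Request:
move_arm --increments '[[[0,0,0.002,0,0,0,0.07],[0,-0.001,0.005,0,0,0,0.14],[0,-0.001,0.007,0,0,0,0.21],[0,-0.002,0.009,0,0,0,0.28],[0,-0.003,0.011,0,0,0,0.35],[0,-0.004,0.013,0,0,0,0.42],[0,-0.004,0.013,0,0,0,0.42],[0,-0.004,0.013,0,0,0,0.42]]]'

```text
time: 8.23
tool_pos: [0.4721, -0.3932, 0.2677]
ee_rot: [3.141, -0.002, -0.432]
wrist_force: [-1.2, 2.5, 8.0]
width: 0.0294
```

```bash
python3 - <<'E'
from w import *
np.set_printoptions(precision=4,suppress=True)
o,s=wrist('w11');print(o['time'],o['tool_pos'],o['ee_rot'],o['wrist_force'],o['wrist_torque'],o['joint_positions'])
E
```

```text
8.2333 [ 0.4721 -0.3932  0.2677] [ 3.1413 -0.0019 -0.4324] [-1.1509  2.4935  8.0252] [0.6319 0.4228 0.0043] [-0.7868  0.2907  1.4081  0.0003  1.4409  1.2163]
```

View pics/w11.png

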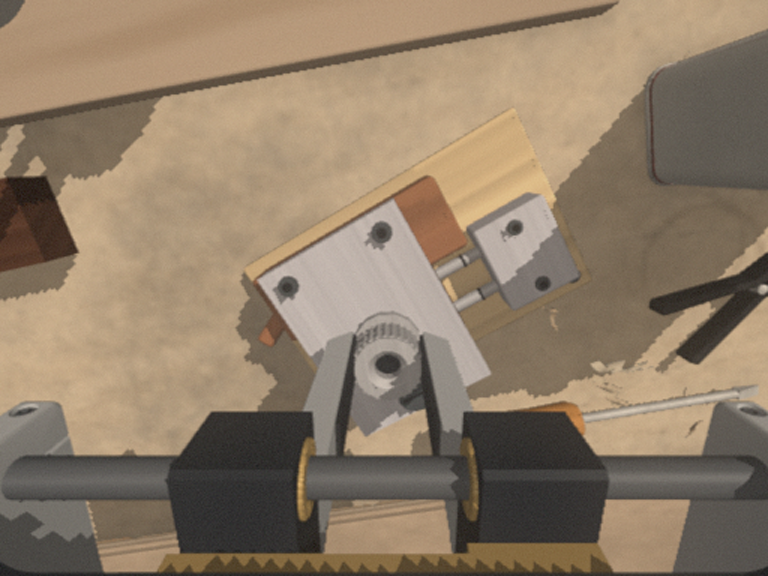

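Request:
move_arm --increments '[[[0,0,0.002,0,0,0,0.06],[0,0,0.004,0,0,0,0.12],[0,-0.001,0.005,0,0,0,0.16],[0,-0.001,0.005,0,0,0,0.16],[0,-0.001,0.005,0,0,0,0.16]]]'

```text
time: 8.7
tool_pos: [0.4718, -0.3936, 0.2676]
ee_rot: [-3.141, -0.002, -0.684]
wrist_force: [-2.5, 3.0, 7.6]
width: 0.0294
```

```bash
python3 - <<'E'
from w import *
np.set_printoptions(precision=4,suppress=True)
o=robot.get_obs();print(o['time'],o['tool_pos'],o['ee_rot'],o['wrist_force'],o['wrist_torque'])
E
```

```text
8.7 [ 0.4718 -0.3936  0.2676] [-3.1415 -0.0019 -0.6836] [-2.4668  2.987   7.6179] [ 0.5745  0.4092 -0.056 ]
```

Request:
move_arm --increments '[[[0,0,0.001,0,0,0,0.03],[0,0,0.002,0,0,0,0.06],[0,0,0.002,0,0,0,0.06],[0,0,0.002,0,0,0,0.06]]]'

```text
time: 9.03
tool_pos: [0.4718, -0.394, 0.2677]
ee_rot: [3.141, -0.003, -0.776]
wrist_force: [-2.0, 1.9, 6.4]
width: 0.0291
```

```bash
python3 - <<'E'
from w import *
np.set_printoptions(precision=4,suppress=True)
o=robot.get_obs();print(o['time'],o['tool_pos'],o['ee_rot'],o['wrist_force'],o['wrist_torque'])
E
```

```text
9.0333 [ 0.4718 -0.394   0.2677] [ 3.1412 -0.0027 -0.7765] [-1.9728  1.9371  6.3569] [0.4913 0.4265 0.4373]
```

Request:
move_arm --increments '[[[0.44,0,0,0,0,0,0],[0.44,0,0,0,0,0,0],[0.44,0,0,0,0,0,0],[0.44,0,0,-0.2,0,0,0],[0.44,0,0,-0.5,0,0,0],[0.44,-0.25,0,-0.6,0,0,0],[0.44,-0.5,0,-0.6,0,0,0],[0.44,-0.5,0,-0.6,0,0,0]]]'

```text
time: 9.7
tool_pos: [0.4342, -0.3568, 0.3254]
ee_rot: [-3.141, 0.002, -0.777]
wrist_force: [0.8, -0.2, -0.9]
width: 0.0413
```

```bash
python3 - <<'E'
from w import *
np.set_printoptions(precision=4,suppress=True)
wrist('w12');o,s=wrist('w12');print(o['time'],o['tool_pos'],o['ee_rot'])
im=s['im'];cv2.imwrite('pics/w12c.png',cv2.resize(im[60:210,170:370,::-1],(800,600),interpolation=cv2.INTER_CUBIC))
P=pts(s);h=np.array([.4695,-.3928]);r=np.hypot(P[...,0]-h[0],P[...,1]-h[1])
k=(r>.018)&(r<.0275)&(P[...,2]>.0565)&(P[...,2]<.062);q=P[k];a=q.mean(0)
print(len(q),a,np.degrees(np.arctan2(a[1]-h[1],a[0]-h[0])))
k=(r<.02)&(P[...,2]>.07);q=P[k];print('top',np.median(q[:,2]),cv2.minEnclosingCircle((q[:,:2]*1000).astype(np.float32)))
k=(r<.06)&(r>.03)&(abs(P[...,2]-.0545)<.004);print('plate',np.median(P[k][:,2]))
E
```

```text
9.75 [ 0.435  -0.3578  0.325 ] [-3.1416  0.0003 -0.7777]
102 [ 0.4511 -0.4036  0.0595] -149.4953492864229
top 0.08412730448885189 ((467.8749084472656, -391.8726806640625), 18.052688598632812)
plate 0.054723272254846494
```

View pics/w12c.png

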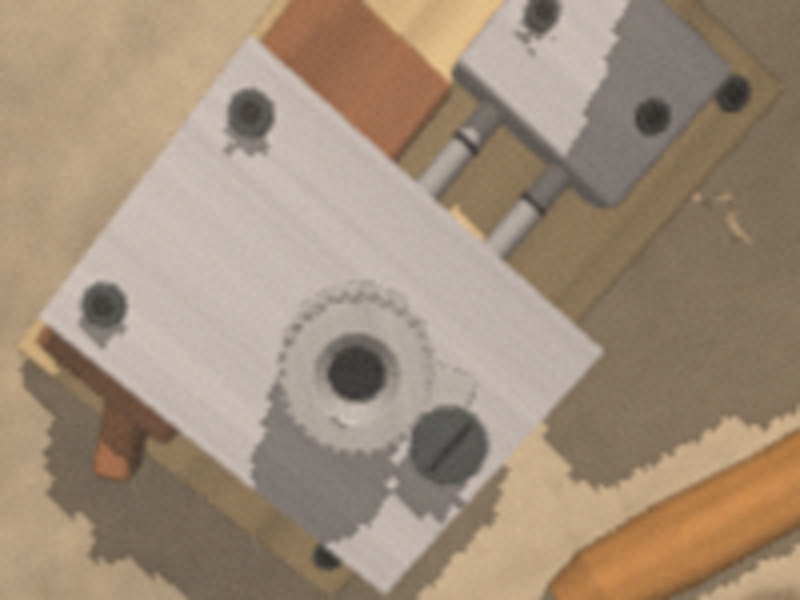

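```bash
python3 - <<'E'
from h import *
np.set_printoptions(precision=4,suppress=True)
for f in('pics/top0.npz','pics/scene0.npz'):
    s=load(f);P=pts(s)
    k=(P[...,2]>.06)&(P[...,2]<.3)&(P[...,0]>.36)&(P[...,0]<.7)&(P[...,1]>-.12)&(P[...,1]<.3)&(s['d']>0)
    k=cv2.morphologyEx(k.astype(np.uint8),cv2.MORPH_OPEN,np.ones((3,3)))
    n,l,st,ce=cv2.connectedComponentsWithStats(k)
    for i in range(1,n):
        q=P[l==i]
        if len(q)>15: print(f,len(q),q.min(0),q.max(0))
E
```

```text
pics/top0.npz 403 [0.414  0.0819 0.0614] [0.4666 0.1355 0.1701]
pics/scene0.npz 93 [0.4286 0.0783 0.0605] [0.4655 0.1031 0.1202]
```

Request:
move_arm --increments '[[[0.7,-0.05,-0.1,0,0,0,-0.079],[0.7,-0.15,-0.3,0,0,0,-0.158],[0.7,-0.3,-0.6,0,0,0,-0.237],[0.7,-0.452,-0.888,0,0,0,-0.316]]]'

```text
time: 10.13
tool_pos: [0.4668, -0.2639, 0.3242]
ee_rot: [-3.141, 0.0, -0.277]
wrist_force: [0.8, 0.3, -0.4]
width: 0.0639
```

Request:
move_arm --increments '[[[0.7,0,-0.25,0,0,0,-0.079],[0.7,0,-0.5,0,0,0,-0.158],[0.7,0.01,-0.75,0,0,0,-0.237],[0.7,0.028,-0.99,0,0,0,-0.316]]]'

```text
time: 10.47
tool_pos: [0.4972, -0.1687, 0.3244]
ee_rot: [-3.141, 0.0, 0.221]
wrist_force: [0.4, 0.3, 0.9]
width: 0.0653
```

```bash
python3 - <<'E'
from h import *
from bench import robot
o=robot.get_obs();print(o['tool_pos'],o['ee_rot'])
for f in (.5,1): print(plan(o,o['tool_pos']*(1-f)+f*np.array([.5528,.0356,.32]),o['ee_rot'][2]*(1-f)+f*1.222))
E
```

```text
[ 0.49721427 -0.16865272  0.32440133] [-3.14142225e+00  2.12002776e-04  2.21050066e-01]
(array([ 0.4951, -0.9355,  0.0221]), array([-1.000e-04,  1.000e-04, -3.186e-01]))
(array([ 0.9902, -1.8709,  0.0441]), array([-2.000e-04,  1.000e-04, -6.372e-01]))
```

Request:
move_arm --increments '[[[0.7,0.12,-0.23,0,0,0,-0.079],[0.7,0.25,-0.47,0,0,0,-0.158],[0.7,0.37,-0.7,0,0,0,-0.237],[0.7,0.49,-0.92,0,0,0,-0.316]]]'

```text
time: 10.8
tool_pos: [0.5256, -0.0681, 0.3243]
ee_rot: [-3.141, 0.0, 0.718]
wrist_force: [0.0, 0.0, -0.8]
width: 0.0659
```

```bash
python3 - <<'E'
from h import *
from bench import robot
o=robot.get_obs();print(o['tool_pos'],o['ee_rot'])
print(plan(o,[.5511,.0309,.31],1.222))
E
```

```text
[ 0.52557283 -0.06809018  0.32431288] [-3.14125919e+00  1.90633536e-04  7.17524284e-01]
(array([ 0.8432, -0.5779,  0.1432]), array([-2.000e-04,  1.000e-04, -3.212e-01]))
```

Request:
move_arm --increments '[[[0.7,0.2,-0.14,0.04,0,0,-0.079],[0.7,0.42,-0.29,0.08,0,0,-0.158],[0.7,0.63,-0.43,0.12,0,0,-0.237],[0.7,0.84,-0.578,0.14,0,0,-0.32],[0.7,0.84,-0.578,0.14,0,0,-0.32],[0.7,0.84,-0.578,0.14,0,0,-0.32],[0.7,0.84,-0.578,0.14,0,0,-0.32]]]'

```text
time: 11.38
tool_pos: [0.5509, 0.029, 0.3105]
ee_rot: [-3.141, 0.001, 1.213]
wrist_force: [-0.1, -0.5, 0.1]
width: 0.066
```

```bash
python3 - <<'E'
from w import *;from fit import rect
np.set_printoptions(precision=4,suppress=True)
wrist('w13');o,s=wrist('w13');print(o['time'],o['tool_pos'],o['ee_rot'])
P=pts(s);m=s['d']>0
rect(P,m,'slat',.011,.027,(.48,.62,-.12,.12))
k=(abs(P[...,2])<.006)&(P[...,0]>.45);print('bench',np.median(P[k][:,2]))
E
```

```text
11.4333 [0.5507 0.0286 0.3107] [-3.1415  0.0008  1.2119]
slat 5634 c [537.7072  -1.0322] size [170.3149  40.0882] ang 70.04817962646484 mean [540.3136   6.1976  18.6916] zmed 0.01872589884333512
bench 0.0007443749606089912
```

View pics/w13.png

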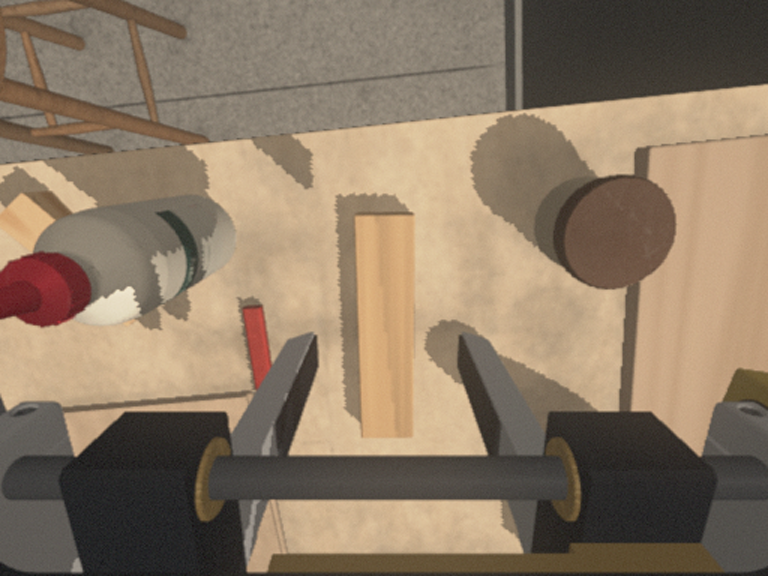

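```bash
python3 - <<'E'
from h import *
from bench import robot
o=robot.get_obs();print(o['tool_pos'],o['ee_rot'])
print(plan(o,[.5490,.0300,.222],1.2226))
E
```

```text
[0.55062014 0.02837599 0.31087884] [3.14140303e+00 5.19391720e-04 1.21161840e+00]
(array([ 0.01  , -0.021 ,  0.8888]), array([ 0.0001,  0.0003, -0.007 ]))
```

Request:
move_arm --increments '[[[0.6,0.01,-0.021,0.2,0,0,-0.007],[0.6,0.01,-0.021,0.45,0,0,-0.007],[0.6,0.01,-0.021,0.7,0,0,-0.007],[0.6,0.01,-0.021,0.88,0,0,-0.007],[0.6,0.01,-0.021,0.88,0,0,-0.007],[0.6,0.01,-0.021,0.88,0,0,-0.007],[0.6,0.01,-0.021,0.88,0,0,-0.007],[0.6,0.01,-0.021,0.88,0,0,-0.007]]]'

```text
time: 12.15
tool_pos: [0.5496, 0.0306, 0.2251]
ee_rot: [3.138, -0.001, 1.224]
wrist_force: [0.4, -0.3, 0.4]
width: 0.0564
```

```bash
python3 - <<'E'
from w import *
np.set_printoptions(precision=4,suppress=True)
wrist('w14');wrist('w14');o,s=wrist('w14');print(o['tool_pos'],o['ee_rot'],o['width'],o['qvel'])
print(plan(o,[.5490,.0300,.2022],1.2226))
E
```

```text
[0.5494 0.0309 0.2249] [ 3.1382 -0.0009  1.2246] 0.056348709404378014 [ 0.0036  0.0025  0.0076  0.0009 -0.001   0.0003]
(array([-0.0102, -0.0017,  0.2265]), array([ 0.0022, -0.0006,  0.0013]))
```

View pics/w14.png

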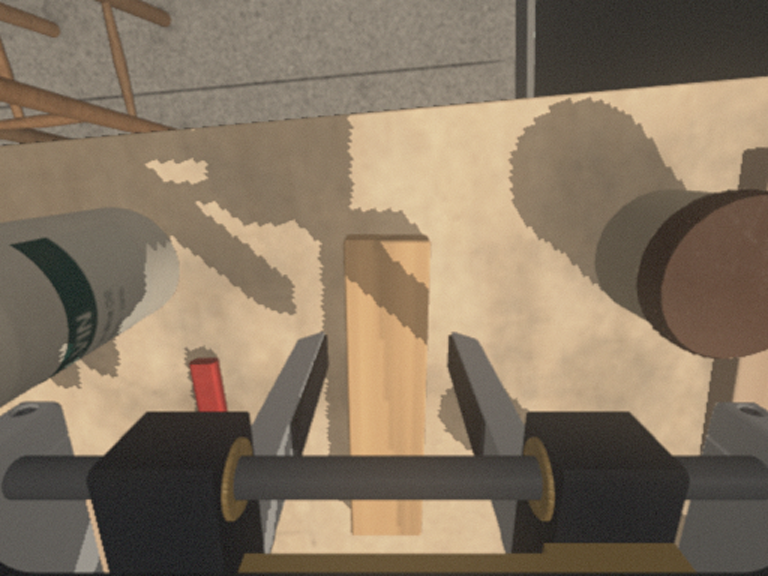

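Request:
move_arm --increments '[[[0.6,-0.01,0,0.08,0,0,0],[0.6,-0.01,0,0.15,0,0,0],[0.6,-0.01,0,0.21,0,0,0],[0.6,-0.01,0,0.21,0,0,0],[0.6,-0.01,0,0.21,0,0,0],[0.6,-0.01,0,0.21,0,0,0]]]'

```text
time: 12.8
tool_pos: [0.5484, 0.0302, 0.2017]
ee_rot: [-3.141, 0.0, 1.225]
wrist_force: [0.0, -0.1, -0.5]
width: 0.0566
```

Request:
move_arm --increments '[[[0,0,0,0,0,0,0],[0,0,0,0,0,0,0],[0,0,0,0,0,0,0],[0,0,0,0,0,0,0],[0,0,0,0,0,0,0]]]'

```text
time: 13.22
tool_pos: [0.5485, 0.0301, 0.2022]
ee_rot: [3.141, -0.0, 1.225]
wrist_force: [-0.7, -0.3, 0.1]
width: 0.0402
```

```bash
python3 - <<'E'
from w import *;from fit import rect
np.set_printoptions(precision=4,suppress=True)
o,s=wrist('w15');print(o['time'],o['tool_pos'],o['ee_rot'],o['width'],o['wrist_force'],o['wrist_torque'])
P=pts(s);m=s['d']>0
rect(P,m,'slat',.011,.027,(.48,.62,-.12,.12))
k=(P[...,2]>.014)&(P[...,2]<.024)&(P[...,0]>.48)&(P[...,0]<.62)&(P[...,1]>.05)&(P[...,1]<.1)&m
q=P[k];A=np.c_[q[:,:2],np.ones(len(q))];print('plane',np.linalg.lstsq(A,q[:,2],rcond=None)[0],q[:,2].mean())
E
```

```text
13.2167 [0.5485 0.0301 0.2022] [ 3.1411 -0.0001  1.225 ] 0.04016670936807381 [-0.7276 -0.2791  0.1363] [ 0.0129 -0.0606 -0.0116]
slat 10988 c [538.8574   4.7471] size [158.7597  63.6684] ang 69.76240539550781 mean [545.0192  21.236   18.7191] zmed 0.018732237554308237
plane [-0.0021 -0.0124  0.0206] 0.0186238088562996
```

View pics/w15.png

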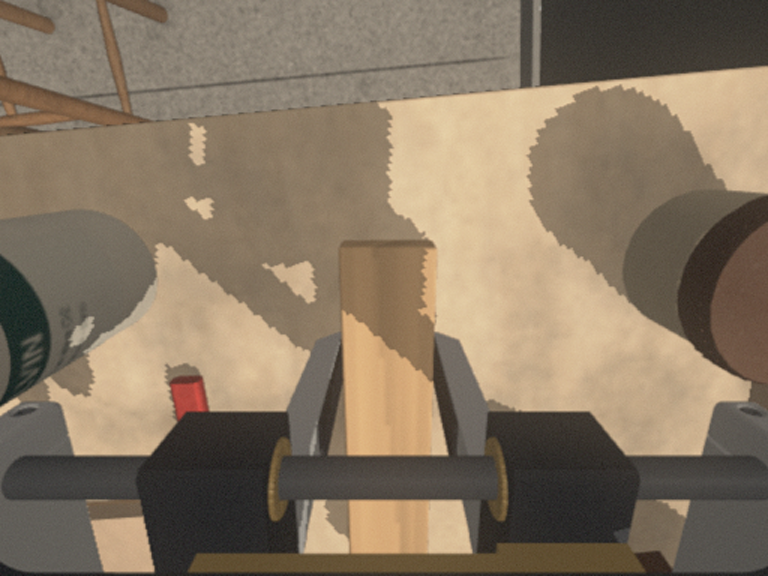

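Request:
move_arm --increments '[[[0,0,0,-0.08,0,0,0],[0,0,0,-0.2,0,0,0],[0,0,0,-0.35,0,0,0],[0,-0.15,0,-0.5,0,0,0],[0,-0.4,0,-0.5,0,0,0],[0,-0.65,0,-0.5,0,0,0],[0,-0.88,0,-0.5,0,0,0]]]'

```text
time: 13.85
tool_pos: [0.5185, -0.0535, 0.2539]
ee_rot: [3.139, -0.0, 1.226]
wrist_force: [0.2, 0.1, -0.6]
width: 0.0396
```

Request:
move_arm --increments '[[[0,-0.25,0,0,0,0,-0.06],[0,-0.5,-0.01,0,0,0,-0.12],[0,-0.75,-0.02,0,0,0,-0.18],[0,-0.88,-0.03,0,0,0,-0.22],[0,-0.88,-0.03,0,0,0,-0.278]]]'

```text
time: 14.27
tool_pos: [0.4852, -0.1367, 0.2534]
ee_rot: [3.141, 0.002, 1.662]
wrist_force: [-0.5, 0.8, -0.6]
width: 0.0395
```

```bash
python3 - <<'E'
from h import *
from bench import robot
np.set_printoptions(precision=4,suppress=True)
o=robot.get_obs();print(o['tool_pos'],o['ee_rot'],o['wrist_force'],o['wrist_torque'],o['width'])
print(plan(o,[.4509,-.2157,.2352],1.6624))
s=load('pics/w15.npz');E=pix2plane(s,(388/1.5,241/1.5),.0187);print('trail end',E)
d=E[:2]-np.array([.5485,.0301]);print(np.hypot(*d),np.degrees(np.arctan2(d[1],d[0])))
E
```

```text
[ 0.4852 -0.1367  0.2534] [3.1408 0.0019 1.662 ] [-0.5049  0.7757 -0.6035] [ 0.0137 -0.132   0.0157] 0.03947070497615382
(array([-0.7549, -0.4132,  0.1827]), array([ 0.0005,  0.0012, -0.0003]))
trail end [0.5666 0.0809 0.0187]
0.05395169432505114 70.41153321767602
```

Request:
move_arm --increments '[[[0,-0.25,-0.14,0,0,0,0],[0,-0.5,-0.28,0,0,0,0],[0,-0.755,-0.413,0.05,0,0,0],[0,-0.755,-0.413,0.1,0,0,0],[0,-0.755,-0.413,0.1,0,0,0],[0,-0.755,-0.413,0.1,0,0,0],[0,-0.755,-0.413,0.1,0,0,0]]]'

```text
time: 14.85
tool_pos: [0.4521, -0.2126, 0.2426]
ee_rot: [3.141, 0.0, 1.663]
wrist_force: [-0.6, 0.6, -0.3]
width: 0.0396
```

```bash
python3 - <<'E'
from w import *;from fit import rect
np.set_printoptions(precision=4,suppress=True)
wrist('w16');o,s=wrist('w16');print(o['time'],o['tool_pos'],o['ee_rot'],o['wrist_force'],o['width'])
hole=np.array([.4692,-.3928]);a=np.radians(5.25);R=np.array([[np.cos(a),-np.sin(a)],[np.sin(a),np.cos(a)]])
print('TCP in jig',(o['tool_pos'][:2]-hole)@R*1000)
print(plan(o,[.4509,-.2157,.2352],1.6624))
cam('scene','s16');a=cv2.imread('pics/s16.png')[150:400,300:600];cv2.imwrite('pics/s16c.png',cv2.resize(a,(720,600),interpolation=cv2.INTER_CUBIC))
cam('top','t16')
t=load('pics/top0.npz');
im=cv2.imread('pics/t16.png')[200:400,250:560];cv2.imwrite('pics/t16c.png',cv2.resize(im,(775,500),interpolation=cv2.INTER_CUBIC))
E
```

```text
14.9 [ 0.4522 -0.2125  0.2425] [3.1408 0.0002 1.6631] [ 0.3185  0.3559 -0.5227] 0.03972673344561212
TCP in jig [ -0.4674 181.0781]
(array([-0.0304, -0.0156,  0.0734]), array([0.0005, 0.0001, 0.0004]))
```

View pics/s16c.png

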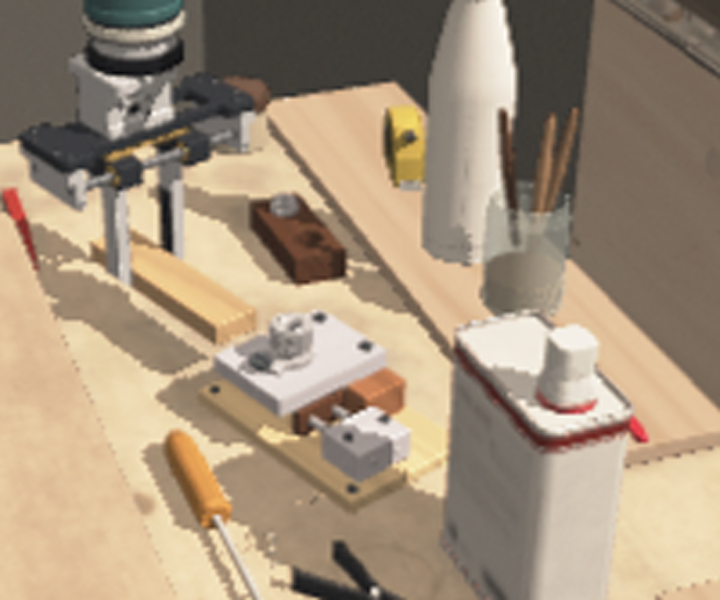

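View pics/t16c.png

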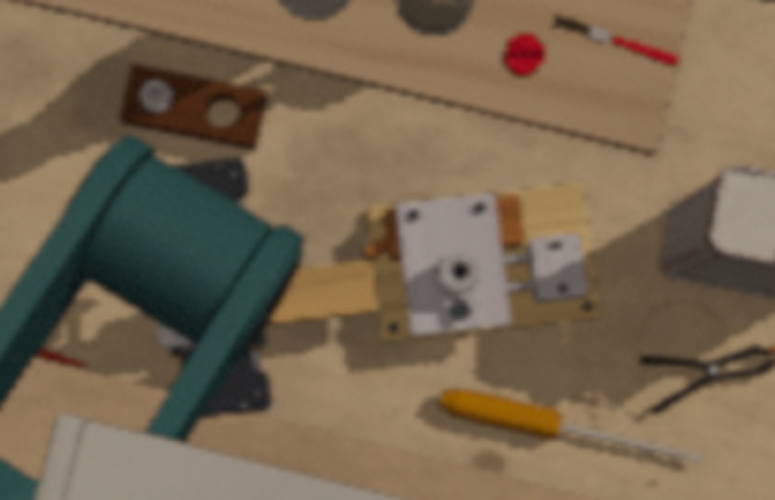

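Request:
move_arm --increments '[[[0,0,-0.025,0.08,0,0,0],[0,0,-0.025,0.16,0,0,0],[0,0,-0.025,0.24,0,0,0],[0,0,-0.025,0.24,0,0,0],[0,0,-0.025,0.24,0,0,0],[0,0,-0.025,0.24,0,0,0]]]'

```text
time: 15.55
tool_pos: [0.4492, -0.2136, 0.2177]
ee_rot: [-3.141, -0.0, 1.662]
wrist_force: [0.4, -0.3, -0.2]
width: 0.0396
```

```bash
cat > st.py <<'E'
from w import *
np.set_printoptions(precision=4,suppress=True)
hole=np.array([.4692,-.3928]);a=np.radians(5.25);RJ=np.array([[np.cos(a),-np.sin(a)],[np.sin(a),np.cos(a)]])
def st():
    o=robot.get_obs()
    f=o['wrist_force'];
    print('t',o['time'],'pos',o['tool_pos'],'jigTCP',(o['tool_pos'][:2]-hole)@RJ*1000,'lead y',((o['tool_pos'][:2]-hole)@RJ)[1]*1000-116)
    print('rot',o['ee_rot'],'yaw-jig',np.degrees(o['ee_rot'][2])-95.25,'Fjig',f[:2]@RJ,f[2],'T',o['wrist_torque'],'w',o['width'])
    return o
if __name__=='__main__': st()
E
python3 - <<'E'
from st import *;from fit import rect
st()
s=cam('top','t17');P=pts(s)
h2=np.array([.4714,-.3918])
J=(P[...,:2]-h2)@RJ*1000
k=(P[...,2]>.024)&(P[...,2]<.045)&(J[...,1]>66)&(J[...,1]<125)&(abs(J[...,0])<40)
q=J[k];z=P[k][:,2]
print(len(q),z.mean())
for lo in range(66,116,10):
    b=q[(q[:,1]>lo)&(q[:,1]<lo+10)]
    if len(b): print(lo,b[:,0].min(),b[:,0].max(),np.percentile(b[:,0],[3,97]).mean(), z[(q[:,1]>lo)&(q[:,1]<lo+10)].mean())
E
```

```text
t 15.55 pos [ 0.4492 -0.2136  0.2177] jigTCP [ -3.5357 180.2607] lead y 64.26065520427679
rot [-3.1413 -0.0002  1.6616] yaw-jig -0.048833953706378 Fjig [ 0.3591 -0.2929] -0.1521753293192788 T [-0.0033 -0.0986  0.0051] w 0.0396429945340055
273 0.03358804425002361
66 -23.73183685452888 29.334153536819425 -3.9770647596404016 0.033381278763519796
76 -23.446528569787098 15.793895351969518 -3.6678139976637167 0.03381276877881794
86 -23.85606838904443 14.476272717326538 -4.0194009042652565 0.033412910030494396
96 -23.815620984676787 15.362292590280608 -4.258294162914904 0.03325568223225226
106 -22.798923682564954 16.408667288474053 -3.48130781120949 0.03394773249627147
```

Request:
move_arm --increments '[[[0,-0.15,0,0,0,0,0],[0,-0.3,0,0,0,0,0],[0,-0.45,0,0,0,0,0],[0,-0.6,0,0,0,0,0],[0,-0.75,0,0,0,0,0],[0,-0.75,0,0,0,0,0],[0,-0.75,0,0,0,0,0],[0,-0.75,0,0,0,0,0]]]'

```text
time: 16.27
tool_pos: [0.4558, -0.2884, 0.2177]
ee_rot: [-3.141, -0.001, 1.661]
wrist_force: [-0.3, -0.4, -0.1]
width: 0.0394
```

```bash
python3 - <<'E'
from st import *
st()
cam('scene','s18');a=cv2.imread('pics/s18.png')[200:400,330:600];cv2.imwrite('pics/s18c.png',cv2.resize(a,(800,592),interpolation=cv2.INTER_CUBIC))
E
```

```text
t 16.2667 pos [ 0.4558 -0.2884  0.2177] jigTCP [ -3.7537 105.1919] lead y -10.808086970536394
rot [-3.1411 -0.001   1.661 ] yaw-jig -0.08004810306094612 Fjig [-0.2876 -0.3679] -0.1355749689881035 T [ 0.0201 -0.0443  0.0094] w 0.03942970864780555
```

View pics/s18c.png

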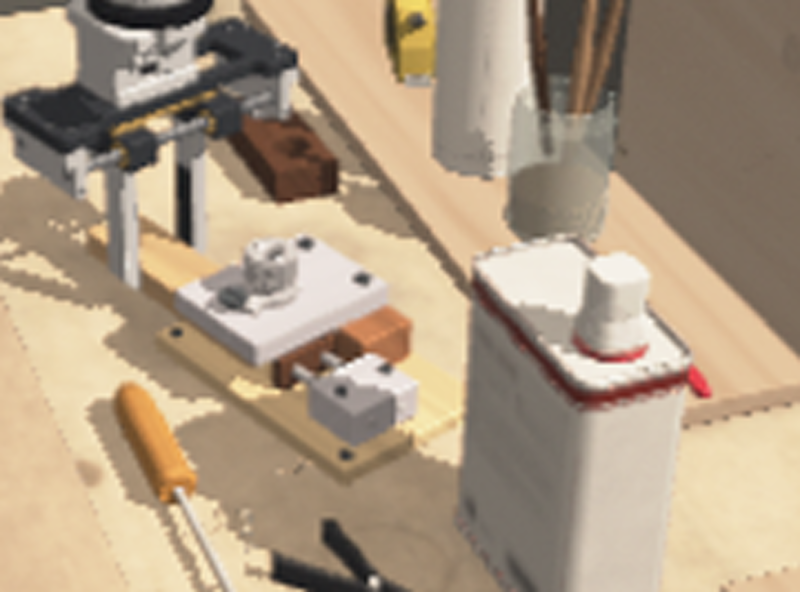

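Request:
move_arm --increments '[[[0,0,0,0.012,0,0,0],[0,0,0,0.024,0,0,0],[0,0,0,0.036,0,0,0],[0,0,0,0.036,0,0,0],[0,0,0,0.036,0,0,0],[0,0,0,0.036,0,0,0]]]'

```text
time: 16.82
tool_pos: [0.456, -0.2881, 0.2144]
ee_rot: [-3.142, 0.0, 1.662]
wrist_force: [0.1, -0.1, 0.1]
width: 0.0399
```

```bash
python3 st.py
```

```text
t 16.8167 pos [ 0.456  -0.2881  0.2144] jigTCP [ -3.5399 105.4756] lead y -10.52444190739385
rot [-3.1416  0.0001  1.662 ] yaw-jig -0.026384534779069213 Fjig [ 0.0662 -0.1498] 0.08716722274151456 T [ 0.0373 -0.1017  0.0015] w 0.03990205034709358
```

Request:
move_arm --increments '[[[0,0,0.01,0,0,0,0],[0,0,0.02,0,0,0,0],[0,0,0.03,0,0,0,0],[0,0,0.04,0,0,0,0],[0,0,0.04,0,0,0,0],[0,0,0.04,0,0,0,0],[0,0,0.04,0,0,0,0]]]'

```text
time: 17.4
tool_pos: [0.46, -0.2879, 0.2144]
ee_rot: [-3.142, 0.0, 1.662]
wrist_force: [0.3, -0.1, -0.6]
width: 0.0396
```

```bash
python3 st.py
```

```text
t 17.4 pos [ 0.46   -0.2879  0.2144] jigTCP [  0.4242 105.2886] lead y -10.711359697931854
rot [-3.1416  0.0001  1.6617] yaw-jig -0.04288954513901899 Fjig [ 0.3014 -0.09  ] -0.6433335066271099 T [ 0.0059 -0.0463 -0.0014] w 0.03955738861587426
```

Request:
move_arm --increments '[[[0,0,0.006,0.004,0,0,0],[0,0,0.012,0.008,0,0,0],[0,0,0.015,0.008,0,0,0],[0,0,0.015,0.008,0,0,0],[0,0,0.015,0.008,0,0,0],[0,0,0.015,0.008,0,0,0]]]'

```text
time: 17.9
tool_pos: [0.4612, -0.2879, 0.2138]
ee_rot: [-3.141, 0.0, 1.661]
wrist_force: [-4.0, 0.9, 3.4]
width: 0.0398
```

```bash
python3 - <<'E'
from st import *
for i in range(4): st();wrist('tmp')
E
```

```text
t 17.9 pos [ 0.4612 -0.2879  0.2138] jigTCP [  1.6136 105.2081] lead y -10.79187565034998
rot [-3.1407  0.0003  1.6614] yaw-jig -0.05606855644974473 Fjig [-3.9121  1.2421] 3.393413840491437 T [-0.0925  0.6488 -0.143 ] w 0.03979795759124389
t 17.95 pos [ 0.4612 -0.2879  0.2138] jigTCP [  1.6324 105.2159] lead y -10.784082805520967
rot [-3.1407  0.0002  1.6614] yaw-jig -0.056672115410734136 Fjig [-4.0912  0.5501] 3.694079824773986 T [-0.0939  0.7077 -0.1697] w 0.0395201390351891
t 18.0 pos [ 0.4612 -0.2879  0.2138] jigTCP [  1.6324 105.2345] lead y -10.76554279814431
rot [-3.1407  0.0002  1.6615] yaw-jig -0.05454219709888264 Fjig [-4.4208  0.492 ] 4.382698113683299 T [-0.1185  0.7184 -0.2461] w 0.039758837675100835
t 18.05 pos [ 0.4612 -0.2879  0.2138] jigTCP [  1.6476 105.2263] lead y -10.773671311842392
rot [-3.1408  0.0002  1.6614] yaw-jig -0.056373939669214224 Fjig [-3.457   0.3538] 4.119481567682735 T [-0.1135  0.835  -0.2409] w 0.03959496377351562
```

Request:
move_arm --increments '[[[0,0,-0.003,-0.004,0,0,-0.0022],[0,-0.06,-0.003,-0.004,0,0,-0.0022],[0,-0.12,-0.003,-0.004,0,0,-0.0022],[0,-0.12,-0.003,-0.004,0,0,-0.0022],[0,-0.12,-0.003,-0.004,0,0,-0.0022],[0,-0.12,-0.003,-0.004,0,0,-0.0022]]]'

```text
time: 18.6
tool_pos: [0.4621, -0.2988, 0.2139]
ee_rot: [-3.141, -0.004, 1.665]
wrist_force: [-5.4, 4.4, 6.2]
width: 0.0394
```

```bash
python3 - <<'E'
from st import *
for i in range(2): st();wrist('w20')
E
```

```text
t 18.6 pos [ 0.4621 -0.2988  0.2139] jigTCP [ 1.516  94.2474] lead y -21.752640884295147
rot [-3.1406 -0.0037  1.6654] yaw-jig 0.16790186365702198 Fjig [-4.9364  4.875 ] 6.195972010716458 T [ 0.6605  0.8939 -0.1302] w 0.039402064597393545
t 18.65 pos [ 0.4621 -0.2988  0.2139] jigTCP [ 1.5173 94.2401] lead y -21.759863847937226
rot [-3.1407 -0.0036  1.6653] yaw-jig 0.1671944689535252 Fjig [-5.2819  4.3384] 5.887492440932754 T [ 0.6297  0.8677 -0.2664] w 0.03986676030754812
```

Request:
move_arm --increments '[[[0,0,-0.004,-0.006,0,0,0],[0,0,-0.004,-0.006,0,0,0],[0,0,-0.004,-0.006,0,0,0],[0,0,-0.004,-0.006,0,0,0]]]'

```text
time: 19.03
tool_pos: [0.4619, -0.2994, 0.2141]
ee_rot: [-3.141, -0.001, 1.665]
wrist_force: [-2.3, 1.6, 1.6]
width: 0.0399
```

```bash
python3 - <<'E'
from st import *
for i in range(2): st();wrist('w21')
cam('top','t21');a=cv2.imread('pics/t21.png')[240:360,380:540];cv2.imwrite('pics/t21c.png',cv2.resize(a,(800,600),interpolation=cv2.INTER_CUBIC))
E
```

```text
t 19.0333 pos [ 0.4619 -0.2994  0.2141] jigTCP [ 1.2508 93.6894] lead y -22.31062350985546
rot [-3.1414 -0.0013  1.6654] yaw-jig 0.17121426291880937 Fjig [-2.179   1.8106] 1.6236755970213532 T [ 0.3987  0.4464 -0.1144] w 0.039925995623851365
t 19.0833 pos [ 0.4619 -0.2996  0.2141] jigTCP [ 1.2478 93.501 ] lead y -22.499014948479584
rot [-3.1415 -0.0006  1.6654] yaw-jig 0.1691625893887334 Fjig [-2.5941  2.0682] 0.712063301853373 T [ 0.2759  0.3993 -0.0535] w 0.039829591756073444
```

View pics/t21c.png

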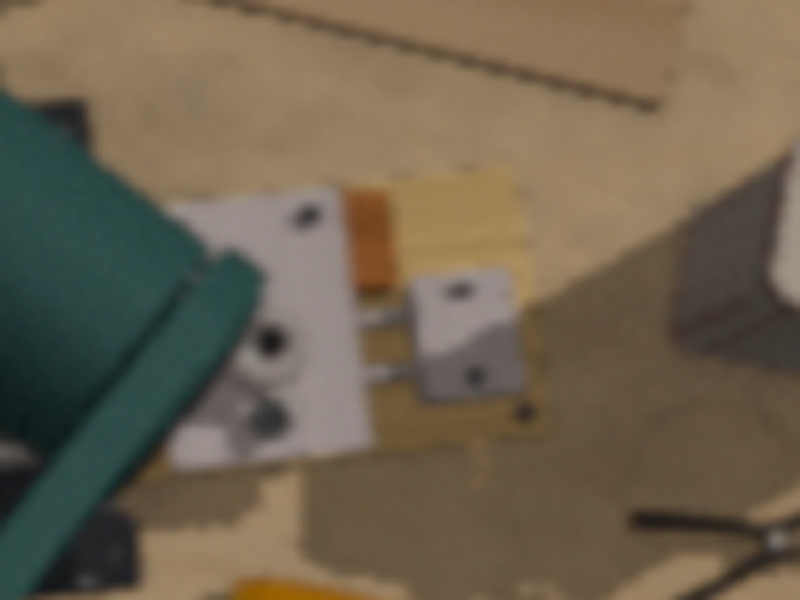

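View pics/w21.png

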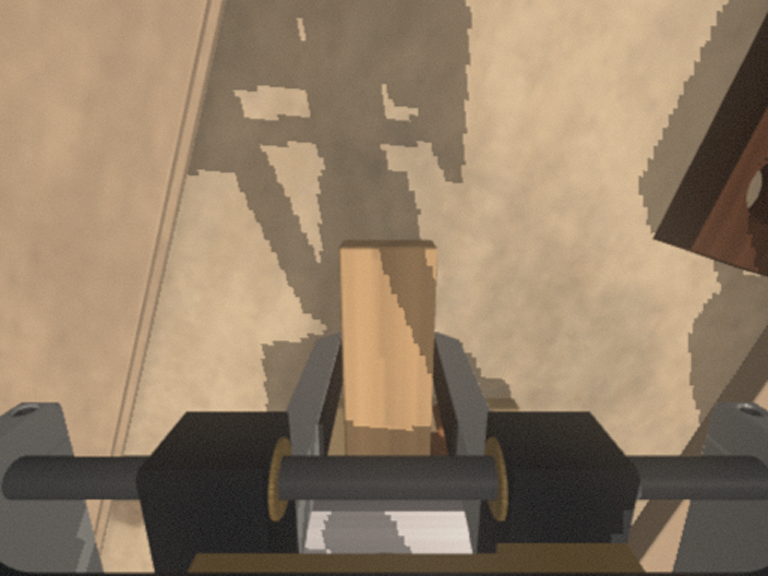

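Request:
move_arm --increments '[[[0,-0.02,0,0,0,0,0],[0,-0.04,0,0,0,0,0],[0,-0.06,0,0,0,0,0],[0,-0.06,0,0,0,0,0],[0,-0.06,0,0,0,0,0],[0,-0.06,0,0,0,0,0]]]'

```text
time: 19.68
tool_pos: [0.4624, -0.3048, 0.2141]
ee_rot: [-3.141, -0.004, 1.665]
wrist_force: [-2.3, 6.2, 1.7]
width: 0.0398
```

```bash
python3 - <<'E'
from st import *
for i in range(2): st();wrist('w22')
E
```

```text
t 19.6833 pos [ 0.4624 -0.3048  0.2141] jigTCP [ 1.301  88.2146] lead y -27.785425575751063
rot [-3.1412 -0.0037  1.6653] yaw-jig 0.16435552967509182 Fjig [-1.7302  6.3426] 1.7048255531357046 T [ 1.0867  0.3503 -0.0823] w 0.039759917038345284
t 19.7333 pos [ 0.4624 -0.3048  0.2141] jigTCP [ 1.2869 88.2078] lead y -27.792245306049708
rot [-3.1412 -0.0036  1.6653] yaw-jig 0.1638818934864048 Fjig [-2.2133  5.4584] 2.388813535143692 T [ 0.9897  0.3971 -0.1132] w 0.03980245117121371
```

Request:
move_arm --increments '[[[0,-0.02,0,0,0,0,0],[0,-0.04,0,0,0,0,0],[0,-0.06,0,0,0,0,0],[0,-0.072,0,0,0,0,0],[0,-0.072,0,0,0,0,0],[0,-0.072,0,0,0,0,0],[0,-0.072,0,0,0,0,0]]]'

```text
time: 20.37
tool_pos: [0.4631, -0.3109, 0.2141]
ee_rot: [-3.141, -0.007, 1.666]
wrist_force: [-3.7, 10.0, 5.1]
width: 0.0399
```

```bash
python3 - <<'E'
from st import *
for i in range(2): st();wrist('w23')
s=cam('top','t23');a=s['im'][155:235,255:365,::-1];cv2.imwrite('pics/t23c.png',cv2.resize(a,(800,582),interpolation=cv2.INTER_CUBIC))
s=cam('scene','s23');im=s['im'];p=proj(s,[.469+.0,-.455,.03]).astype(int);print(p)
a=im[p[1]-35:p[1]+35,p[0]-50:p[0]+50,::-1];cv2.imwrite('pics/s23c.png',cv2.resize(a,(800,560),interpolation=cv2.INTER_CUBIC))
E
```

```text
t 20.3667 pos [ 0.4631 -0.3109  0.2141] jigTCP [ 1.3889 82.1347] lead y -33.86534267548838
rot [-3.1408 -0.0073  1.6656] yaw-jig 0.1807714690493185 Fjig [-2.7238 10.3019] 5.062037778947273 T [ 1.7518  0.5187 -0.0838] w 0.03987406276122803
t 20.4167 pos [ 0.4631 -0.3109  0.2141] jigTCP [ 1.3934 82.15  ] lead y -33.849983235320664
rot [-3.1409 -0.0073  1.6656] yaw-jig 0.1805470917201859 Fjig [-2.2323 10.9695] 5.767540885123432 T [ 1.7896  0.5649 -0.1504] w 0.03942639194585721
[293 217]
```

View pics/t23c.png

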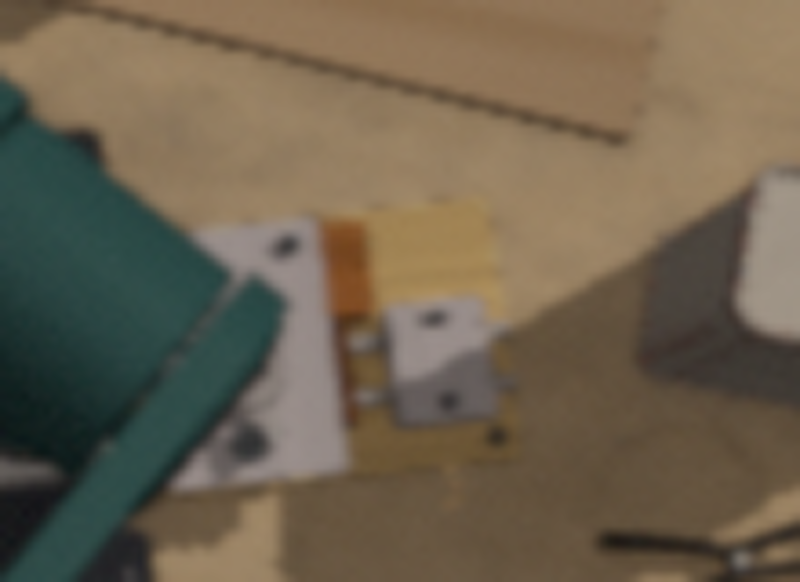

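View pics/s23c.png

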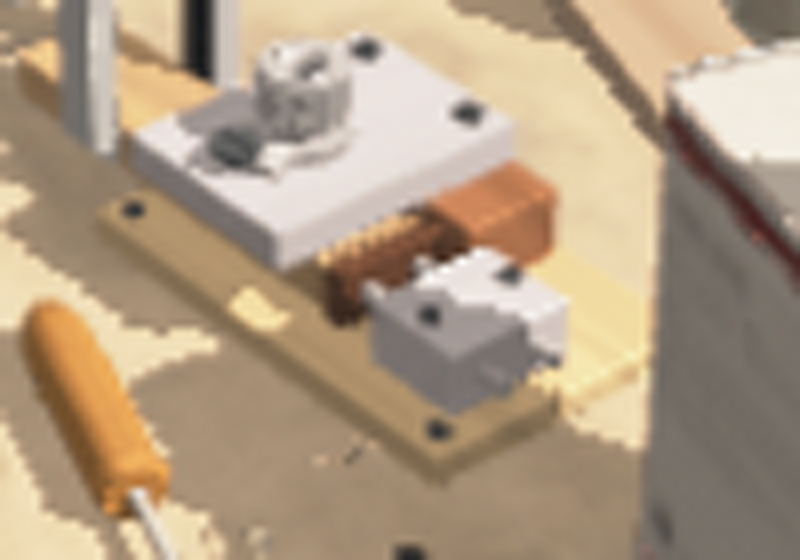

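View pics/w23.png

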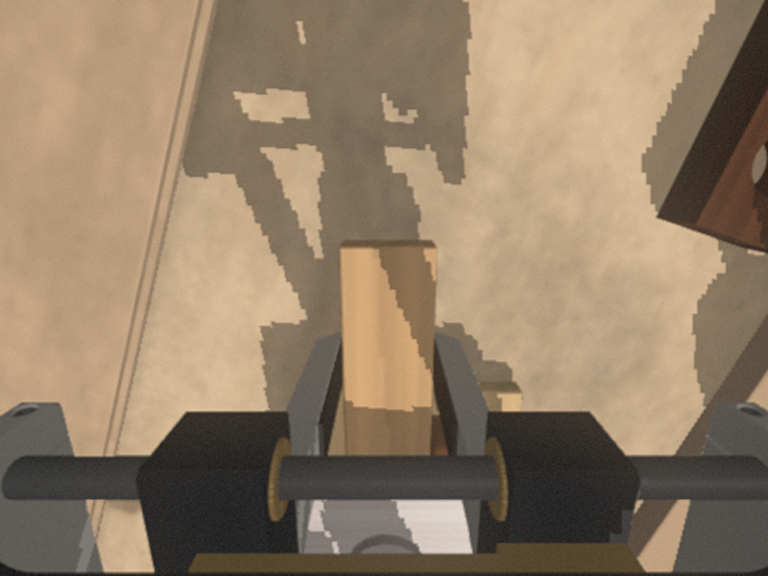

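Request:
move_arm --increments '[[[0,0,0,0,0,-0.0025,0],[0,0,0,0,0,-0.005,0],[0,0,0,0,0,-0.005,0],[0,0,0,0,0,-0.005,0],[0,0,0,0,0,-0.005,0]]]'

```text
time: 20.98
tool_pos: [0.463, -0.3102, 0.2141]
ee_rot: [-3.141, -0.002, 1.666]
wrist_force: [-4.4, 12.4, 4.9]
width: 0.0394
```

```bash
cat > lead.py <<'E'
from st import *
def lead(o):
    R0=Ro.from_euler('xyz',o['ee_rot']);tip=o['tool_pos']+R0.apply([0,0,.1925]);j=(tip[:2]-hole)@RJ*1000
    print('tip jig',j,'lead',j[1]-116,'travel~',-(j[1]-116)-25)
if __name__=='__main__':
    for i in range(2): lead(st());wrist('w24')
    # slat pitch from the visible top
    o=robot.get_obs();s=load('pics/w24.npz');P=pts(s);J=(P[...,:2]-hole)@RJ*1000
    k=(abs(J[...,0]-1)<17)&(J[...,1]>97)&(J[...,1]<132)&(abs(P[...,2]-.0305)<.006)
    q=J[k];z=P[k][:,2]*1000;A=np.c_[q,np.ones(len(q))];print(len(q),'slat plane',np.linalg.lstsq(A,z,rcond=None)[0],z.mean())
    k=(abs(J[...,0]-1)<30)&(J[...,1]>80)&(J[...,1]<145)&(abs(P[...,2]-.0305)<.006)
    print('trail end y',np.percentile(J[k][:,1],99.5),J[k][:,1].max(), 'x mid', [ (np.percentile(J[k&(J[...,1]>a)&(J[...,1]<a+10)][:,0],[2,98])) for a in (100,120)])
E
python3 lead.py
```

```text
t 20.9833 pos [ 0.463  -0.3102  0.2141] jigTCP [ 1.4211 82.8349] lead y -33.16505646953952
rot [-3.1406 -0.0018  1.6656] yaw-jig 0.18437547870286153 Fjig [-3.2519 12.7768] 4.911491985472347 T [ 2.3283  0.5816 -0.119 ] w 0.03941061700179625
tip jig [ 1.2316 83.1804] lead -32.81958670604027 travel~ 7.819586706040269
t 21.0333 pos [ 0.463  -0.3102  0.2141] jigTCP [ 1.4251 82.8605] lead y -33.13950834223142
rot [-3.1406 -0.0018  1.6656] yaw-jig 0.18416465656235914 Fjig [-3.0853 12.7462] 6.322481681107466 T [ 2.2771  0.5601 -0.1514] w 0.04013594968047622
tip jig [ 1.2274 83.2132] lead -32.78684530627967 travel~ 7.786845306279673
2933 slat plane [-0.0002 -0.002  30.8498] 30.6150735543163
trail end y 135.64446412303766 135.90999902892483 x mid [array([-18.3293,  19.7488]), array([-18.1876,  19.6878])]
```

Request:
move_arm --increments '[[[0,-0.003,-0.002,-0.005,0,0,0],[0,-0.006,-0.002,-0.005,0,0,0],[0,-0.006,-0.002,-0.005,0,0,0],[0,-0.006,-0.002,-0.005,0,0,0],[0,-0.006,-0.002,-0.005,0,0,0],[0,-0.006,-0.002,-0.005,0,0,0]]]'

```text
time: 21.58
tool_pos: [0.463, -0.3113, 0.2141]
ee_rot: [-3.141, -0.0, 1.666]
wrist_force: [-2.0, 10.0, 2.8]
width: 0.0398
```

```bash
python3 lead.py; python3 - <<'E'
from st import *
s=cam('scene','s25');p=proj(s,[.469,-.455,.03]).astype(int)
a=s['im'][p[1]-22:p[1]+23,p[0]-25:p[0]+35,::-1];cv2.imwrite('pics/s25c.png',cv2.resize(a,(800,600),interpolation=cv2.INTER_CUBIC))
# predicted pixels for the pad face at travels, rods at housing
for y in (-.025,-.035,-.045,-.064):
    X=hole+RJ@np.array([-.021,y]);q=proj(s,[X[0],X[1],.0335]);print(y,(q-[p[0]-25,p[1]-22])*800/60)
t=cam('top','t25');t0=load('pics/top0.npz')
h2=np.array([.4714,-.3918])
for n,u in(('t0',t0),('t25',t)):
    P=pts(u);J=(P[...,:2]-h2)@RJ*1000
    k=(abs(J[...,0])<22)&(J[...,1]>-63)&(J[...,1]<-40)&(P[...,2]>.017)&(P[...,2]<.046)
    print(n,k.sum(),J[k].min(0) if k.any() else '',J[k].max(0) if k.any() else '')
    k=(abs(J[...,0])<22)&(J[...,1]<-106)&(J[...,1]>-130)&(P[...,2]>.017)&(P[...,2]<.046)
    print('rear rods',k.sum(),J[k].min(0) if k.any() else '')
E
```

```text
t 21.5833 pos [ 0.463  -0.3113  0.2141] jigTCP [ 1.2879 81.7581] lead y -34.24185623376424
rot [-3.141  -0.0003  1.6656] yaw-jig 0.18295872607114916 Fjig [-1.0961 10.1654] 2.805547131705268 T [ 1.8976  0.2897 -0.0635] w 0.03977660843040104
tip jig [ 1.1798 81.8085] lead -34.191480250822124 travel~ 9.191480250822124
t 21.6333 pos [ 0.463  -0.3113  0.2141] jigTCP [ 1.2975 81.7647] lead y -34.235300206160176
rot [-3.141  -0.0003  1.6656] yaw-jig 0.18282139700541222 Fjig [-1.4616  9.9449] 2.0256438488778072 T [ 1.8688  0.2606 -0.1036] w 0.039694807782664474
tip jig [ 1.1866 81.8174] lead -34.18261499330876 travel~ 9.18261499330876
2954 slat plane [ 0.0015 -0.0029 30.9574] 30.630953164831954
trail end y 134.22356312070613 134.45881960835177 x mid [array([-18.4774,  19.7356]), array([-18.1814,  19.7247])]
-0.025 [161.0941 227.8623]
-0.035 [194.0082 250.9156]
-0.045 [227.2982 274.2322]
-0.064 [291.6078 319.2751]
t0 45 [-14.3158 -62.7741] [ 21.9692 -41.5148]
rear rods 2 [  -9.5515 -110.2826]
t25 74 [-21.7992 -62.8902] [ 21.9189 -40.6374]
rear rods 15 [ -13.6624 -113.988 ]
```

View pics/s25c.png

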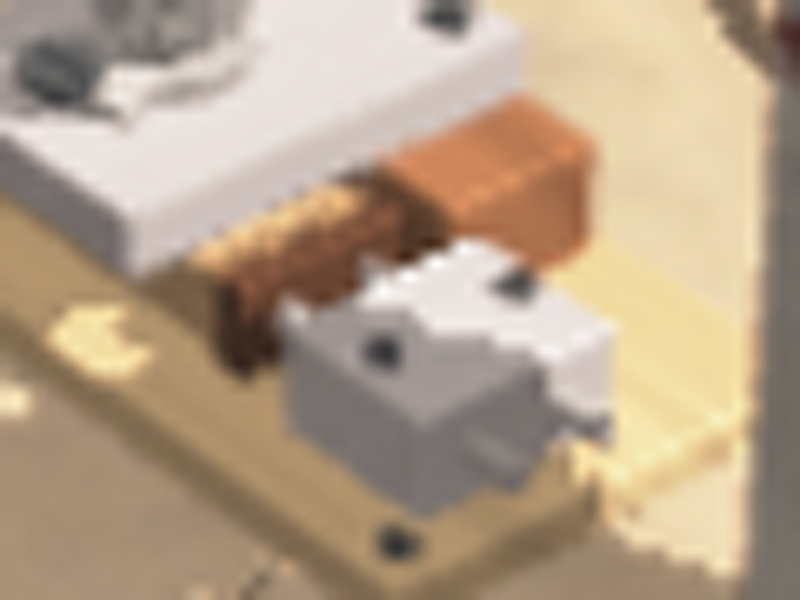

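Request:
move_arm --increments '[[[0,0,0,0,0,0,0],[0,0,0,0,0,0,0],[0,0,0,0,0,0,0],[0,0,0,0,0,0,0],[0,0,0,0,0,0,0],[0,0,0,0,0,0,0]]]'

```text
time: 22.28
tool_pos: [0.463, -0.3113, 0.2141]
ee_rot: [-3.141, -0.0, 1.666]
wrist_force: [-1.8, 10.7, 2.2]
width: 0.0398
```

```bash
python3 lead.py
```

```text
t 22.2833 pos [ 0.463  -0.3113  0.2141] jigTCP [ 1.3072 81.7716] lead y -34.22840976099556
rot [-3.1411 -0.0002  1.6656] yaw-jig 0.1829147005619376 Fjig [-0.7752 10.8229] 2.2030299200335905 T [ 1.8086  0.2705 -0.0703] w 0.03984428342428275
tip jig [ 1.2094 81.8173] lead -34.182652533012 travel~ 9.182652533012003
t 22.3333 pos [ 0.463  -0.3113  0.2141] jigTCP [ 1.306  81.7535] lead y -34.24649024908909
rot [-3.1411 -0.0003  1.6656] yaw-jig 0.18168211374894838 Fjig [-1.343  10.6555] 1.4938526686578535 T [ 1.9098  0.3257 -0.1009] w 0.03994556515178547
tip jig [ 1.2015 81.8022] lead -34.197755405272204 travel~ 9.197755405272204
2948 slat plane [-0.     -0.0031 30.9759] 30.618454667345418
trail end y 134.22526323844966 134.3777949415065 x mid [array([-18.5762,  19.656 ]), array([-18.5762,  19.6722])]
```

```bash
python3 -c "
from bench import robot
print(robot.close_job())"
```

```text
the job is handed in; nothing more can be done
None
```

The bush is locked in the jig, and the arm is still holding the slat against the sprung stop with a steady push. I handed the job in at about 22 s; the hand-in gave no verdict.

- **Bush:** I took the lugged bush from the rack and pushed it into the hole until the collar sat on the plate, with about 8 N of contact. Its top measured 84.1 mm, against 84 mm for fully home. I then turned it about 57° until the turning resistance jumped to 0.44 N m. The picture shows the lug under the screw head. I did not measure the lug's final angle cleanly, because the head hides part of it.
- **Slat:** it lies flat on the bed, sloping no more than about 0.2°. It rests against the fence with about 1 N, and its end presses on the stop pad. Over the last 0.7 s the pose was steady, with a push of about 10.7 N including friction.
- **Stop travel:** my estimates disagree slightly:
  - Arm position with the grip offset read off one picture: 9.2 mm.
  - Slat's measured trailing end: 10.7 mm.
  - Push force less estimated friction: 10–11 mm.

  All are near the 10 mm half-way mark and well short of the 20 mm end. I could not make out the dark rings on the guide rods clearly enough to confirm it that way.
- **Other things:** I did not touch the spare bush, screwdriver, pencil or spring clamp, and saw no sign that any had moved. The top camera read about 2 mm off from the wrist camera, so I used the wrist camera for the fine positioning.

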